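# Gauge a batch of sawn blanks and send it down to the sander

### The arm

A 6-joint arm with a two-finger parallel gripper is mounted at the origin on the work surface. World frame = base frame: x ahead of the robot, y to its left, z up, the work surface at z = 0. Lengths are in mm, angles in degrees, forces in N, time in s.
With the tool pointing down it reaches from about 350 to 850 mm from the base axis. Payload 8.1 kg.
Tool frame: the origin (TCP) lies on the centre line of the jaws, within the pads' length; the fingertips stand 19 mm ahead of it and the grasp point (between the pads) is the TCP; z points along the fingers, y is the line along which they close (so a half turn about z gives the same grasp; the last joint's range is limited). The gripper opens to 85 mm and grips with 20 to 120 N. Pads are 22 mm wide; open, the fingers measure 114 mm over their backs; the gripper's body (76 mm by 85 mm) begins 54 mm behind the grasp point. The pads swing forward as they close: fully open they stand 13 mm farther back than shut.
Start: joints at [59.851, 7.471, 85.268, -0, 87.261, -4.893], TCP at [255.978, 542.661, 250.292] pointing down, gripper open.
Joint ranges: [-169.43, 169.43], [-51.17, 129.36], [1.28, 143.12], [-76.62, 256.62], [0, 156.53], [-152.29, 152.29]. Speed limits (degrees/s): [136.94, 136.94, 159.86, 180, 180, 180].

### API

Orientations are given as [roll, pitch, yaw] about the fixed x, y, z axes, in that order (R = Rz(yaw) Ry(pitch) Rx(roll)).
In Python, from bench import r gives the robot as it stands. The module is installed in compiled form; this text tells all that it offers.
- The arm moves only by the tool servo_tool, never from a script. Its arguments are lists of equal length, an entry for each row: "fingers": the finger opening in m, from 0 to 0.0854; "linear": the shift along the tool's x, y, z in m, a list of three; "rotation": the turn, a rotation vector about the tool's x, y, z in degrees, a list of three. A call has 1 to 10 rows; each row is the pose to reach, as a shift and turn from the pose commanded when the call began, along the tool's axes at that moment; what a row does not reach only later rows make up. A row lasts 1/10 s, in which the tool goes at most 50 mm and 8.59 degrees, less where a joint would pass 70% of its speed; a pose out of reach is approached as far as the arm can. A call with a gripper value outside its range is refused whole. The fingers move at their own pace and stop on an object; "force" is the grip in N (left out, the last holds). Time passes only in rows, so rows that repeat a pose let the fingers close. It gives the time, the measured TCP pose, the force, the opening and the grip force at its end, in the units of the state.
- r.sense(): the state, without advancing time (a new reading comes with each control period).
- r.snapshot(name): name is "scene" or "top" or "wrist"; returns a dict with "frame" (384x512x3 uint8, red, green, blue), "fx", "fy", "cx", "cy" (pixels), "k1" (the pictures are not rectified: a ray, as slopes to the right and down, at radius r is drawn at 1 + k1 r^2 times it, then the intrinsics apply), "camera_from_world" (4x4, takes a point from world to camera coordinates). Camera axes: x right, y up, looking along -z (the intrinsics and any distortion apply to the point x, -y, -z); pixel columns grow to the right and rows downward; lengths in mm; the calibration is good to about 2 mm. A picture is of the moment at which its call begins. There is no depth.
- r.hand_in(): hands the job in; it is judged then, once.
The state is a dict: "time": time; "joint_pos": joint angles; "qd": joint speeds; "joint_efforts": joint torques, N m; "tool_pos": TCP position; "tcp_rot": TCP orientation; "ft_force": force on the tool from outside, world axes, zero at the start; "wrist_torque": the same for the moment, N m; "finger_gap": finger opening in mm; "grip_force": force on a finger pad.
Only numpy, scipy, OpenCV 4.12 (cv2) and the standard library are available. Lean on these libraries where they do the work, as an engineer would, in place of code of your own. Each camera call takes 0.05 s, during which the arm holds its last target. There are 200 camera calls.

### The job

Lay all the beech blanks lengthwise, end to end, in one row between the jaws of the bench caliper, and slide its jaw shut until the whole row is snug between both jaws, pressing gently so that the sliding jaw stays square, and hold it a moment for the reading. Then take all the blanks out and set them into the blue loading half of the level tipping tray. When they are all in, push the orange lip down until the tray is fully tipped and all the blanks have slid down to the end stop, and leave it tipped; leave the other things on the bench where they are.

Things in the scene. Friction and masses are not known exactly. Their poses are not given: they have to be found in the camera images.
- blank1_c (a point): centre of a sawn beech blank, a plain pale block 60 long (own x) x 40 x 40 mm, about 70 g; this point is half-way up, 20 mm above its underside. All blanks are alike; a blank that is absent today reads None
- blank2_c (a point): centre of a sawn beech blank, a plain pale block 60 long (own x) x 40 x 40 mm, about 70 g; this point is half-way up, 20 mm above its underside. All blanks are alike; a blank that is absent today reads None
- blank3_c (a point): centre of a sawn beech blank, a plain pale block 60 long (own x) x 40 x 40 mm, about 70 g; this point is half-way up, 20 mm above its underside. All blanks are alike; a blank that is absent today reads None
- blank4_c (a point): centre of a sawn beech blank, a plain pale block 60 long (own x) x 40 x 40 mm, about 70 g; this point is half-way up, 20 mm above its underside. All blanks are alike; a blank that is absent today reads None
- gauge_row (a point): point of the bench caliper's bed (grey board, top 18 mm above the bench) at the foot of the fixed jaw's measuring face, on the row's middle line. Frame: x towards the steel beam, y along the row, pointing from the gap into the fixed jaw (so blanks lie at negative y), z up. Board: x -55 to +125, y -380 to +40 mm. Beam: along y at x +80, 24 mm wide, top 9 mm above the bed (end saddles 14 mm)
- fixed_jaw: the caliper's fixed steel jaw; origin and axes as gauge_row; does not move. Both jaws stand 31 mm above the bed, are 14 to 20 mm thick and reach from the beam across the row to x = -53 mm
- moving_jaw: the caliper's sliding jaw, carried by the slider; origin below the knob at bed height, axes parallel to gauge_row's when square; its measuring face lies 30 mm from the origin along +y, facing the fixed jaw. Springy play: a load on the jaw turns it about the vertical below the knob (about 0.04 rad for 10 N at mid row); pushing the knob itself does not turn it
- caliper (a joint): opening of the caliper: the gap between the two measuring faces in m, 0 closed to 0.29 fully open; the slider runs along gauge_row's y (opening = towards negative y), drags with about 2 N and stays where left
- caliper_knob (a point): centre (half-way up) of the red upright round thumb knob of the caliper's slider, 22 mm in diameter, 40 mm tall, foot 20 mm below this point on the dark slider (50 x 60 mm, top 27.5 mm above the bed); at x = +80 mm in gauge_row's frame, 30 mm behind the moving jaw's face
- tray_floor (a point): middle of the tipping tray's floor, on its axle, 88 mm above the bench. Frame (tips with the tray): x across, y towards the loading end (painted blue inside), -y to the delivery end, z out of the floor. Inside x +-85, y +-150 mm; polished: blanks slide from 0.3 rad. Walls 10 mm high, 4 thick; end stop at -y 34 mm high. Stand's cheeks: x +-111 mm, 10 mm above the floor
- tray_lip (a point): middle of the top of the orange push lip outside the delivery end's top edge: 120 mm wide (tray x), 44 mm deep (tray y), 4 mm thick; 176 mm from the axle along tray -y and 36 mm above the tray floor; pushing it down tips the tray
- tray (a joint): tilt of the tray in rad: 0 level, growing as the delivery end goes down, stop at 0.42 (fully tipped; the lip is then some 70 mm lower). The hinge is stiff (0.7 N m, about 4 N at the lip; more to move it briskly) and stays where left
- offcut: bystander: dark walnut offcut 90 x 28 x 22 mm, not a blank; origin under its centre
- sandblock: bystander: cork sanding block 110 x 60 x 30 mm; origin under its centre
- tape: bystander: yellow roll of tape, 90 mm across, 25 mm high; origin under its centre
- square: bystander: try square, dark stock 110 mm, steel blade 160 mm; origin under the stock's centre
- mallet: bystander: hammer-shaped beech mallet, 280 mm long; lying
- glue: bystander: white glue bottle, 60 mm across, 170 mm tall; origin under its centre
- driver: bystander: screwdriver with a red handle, 200 mm long; lying
Mind the look-alikes: they are no part of the job. Leave any black, green or purple look-alike of the part that bears blank2_c alone.

How it is judged:
By the outcome, as a careful person would: the job done as asked, in the order asked, and still so for the second after the job is handed in, with the robot touching nothing.
Of blank1, blank2, blank3, blank4 only 2 to 4 are there at a start; the rules pass over those that are not, and their reading is None.
At some moment in a run one of blank1, blank2, blank3, blank4 may be knocked a few centimetres aside while the robot is not near it.
Once in a run the grip may slacken for a moment while it holds something.
It also fails if it takes over 210 s, if anything falls off the work surface, if the arm or the gripper's body presses on something with over 40 N, if the wrist force passes 120 N, or if a joint passes its speed limit or range.

## Working session

There is one attempt and no reset: what is moved stays moved. The work goes in short steps, Python scripts to look and compute and a tool call to move; the robot and the scene stay as the last step left them, time stands still between calls to the robot, and variables do not carry over. Pictures are saved under pics/ and viewed, at most 14 in all, crops included, and the job is handed in when it is done.

Besides the shell and the picture viewer there is one more tool, called after "Emit:" as name(argument=value, ...) on one line, values as JSON. servo_tool: Moves the arm, as the interface text tells. Its arguments: {"type":"object","properties":{"fingers":{"type":"array","items":{"type":"number"}},"linear":{"type":"array","items":{"type":"array","items":{"type":"number"}}},"rotation":{"type":"array","items":{"type":"array","items":{"type":"number"}}},"force":{"type":"number"}},"required":["fingers","linear","rotation"]}

```bash
mkdir -p pics
cat > h.py <<'E'
import numpy as np, cv2, pickle
from bench import r
def snap(n,save=None):
    s=r.snapshot(n)
    if save: cv2.imwrite('pics/'+save,cv2.cvtColor(s['frame'],cv2.COLOR_RGB2BGR)); pickle.dump(s,open('pics/'+save+'.pkl','wb'))
    return s
def ray(s,u,v):
    a=(u-s['cx'])/s['fx'];b=(v-s['cy'])/s['fy'];x,y=a,b
    for _ in range(20):
        k=1+s['k1']*(x*x+y*y);x,y=a/k,b/k
    M=np.array(s['camera_from_world']);R=M[:3,:3];t=M[:3,3]
    return -R.T@t, R.T@np.array([x,-y,-1.])
def onz(s,u,v,z):
    c,d=ray(s,u,v); return c+d*(z-c[2])/d[2]
def proj(s,p):
    M=np.array(s['camera_from_world']);q=M[:3,:3]@np.array(p,float)+M[:3,3]
    x,y=q[0]/-q[2],-q[1]/-q[2];k=1+s['k1']*(x*x+y*y)
    return np.array([s['cx']+s['fx']*x*k,s['cy']+s['fy']*y*k])
E
python3 - <<'E'
from h import *
for n in('scene','top'):
    s=snap(n,n+'0.png'); c,d=ray(s,256,192); print(n,c,s['fx'],s['k1'],onz(s,256,192,0),onz(s,0,0,0),onz(s,511,383,0))
print(r.sense())
a=cv2.imread('pics/top0.png'); cv2.imwrite('pics/top0b.png',cv2.resize(a,(800,600),interpolation=cv2.INTER_CUBIC))
a=cv2.imread('pics/scene0.png'); cv2.imwrite('pics/scene0b.png',cv2.resize(a,(800,600),interpolation=cv2.INTER_CUBIC))
E
```

```text
scene [1640.3023092  -121.79130919 1078.67622897] 406.020676798896 -0.04659679165909639 [284.47818955 137.33843042   0.        ] [-3584.92208709 -2168.77555648     0.        ] [1222.22459326  697.190737      0.        ]
top [ 228.00633413  105.95199654 1403.76833158] 444.44561578642686 -0.049604979841412114 [415.04818782  78.49501696   0.        ] [1110.54101848  956.55898163    0.        ] [-195.65231393 -693.55527857    0.        ]
{'time': 0.1, 'joint_pos': array([ 5.98508801e+01,  7.51075744e+00,  8.53238279e+01, -1.39332687e-03,
        8.72636125e+01, -4.89439975e+00]), 'qd': array([-0.04529747, -0.02492978, -0.08320868, -0.02407013,  0.07080444,
       -0.03508384]), 'joint_efforts': array([ 1.57462411e-03, -5.70958042e+01, -5.01935291e+01, -2.36493713e-05,
        8.27456155e-03,  7.96755694e-05]), 'tool_pos': array([255.74381622, 542.23487997, 249.3420178 ]), 'tcp_rot': array([-1.79902042e+02, -6.99163541e-03,  1.54745342e+02]), 'ft_force': array([0.3711749 , 0.53219191, 0.56986198]), 'wrist_torque': array([-0.05452061,  0.0211184 , -0.00035674]), 'grip_force': 0.0, 'finger_gap': 85.59398206061795}
```

View pics/top0b.png

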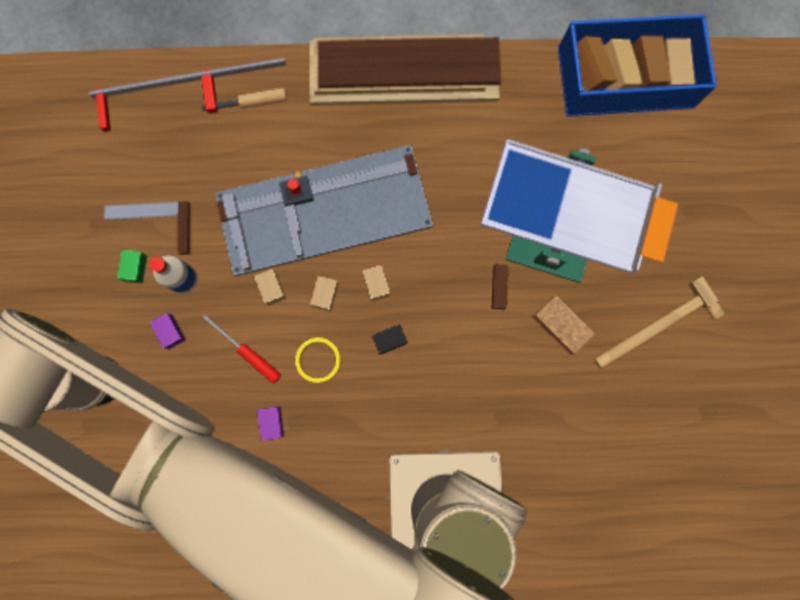

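View pics/scene0b.png

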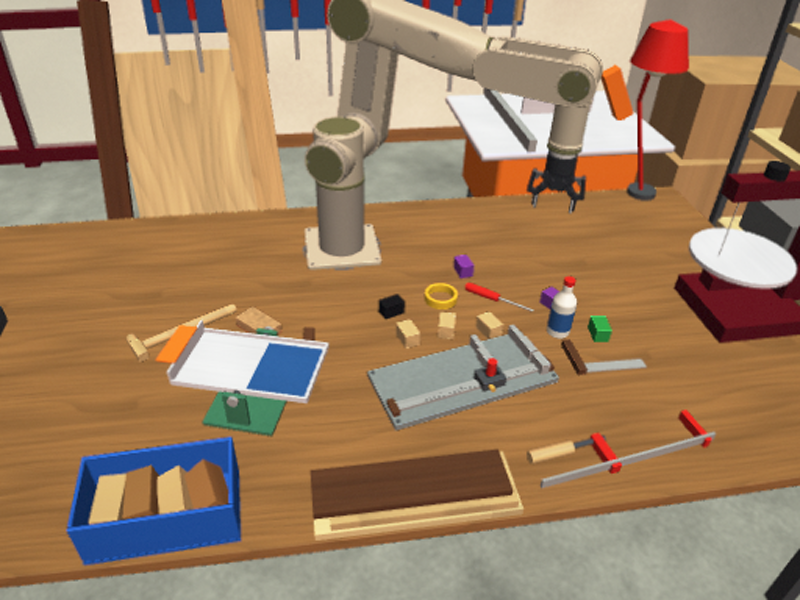

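The top view (800 px scale) shows three pale blanks, at about (268,286), (323,293) and (376,282). The caliper is nearly closed, with its fixed jaw at (235,240) and red knob at (293,187). The tray is at (575,205), blue end to the left, with the lip at (660,230). The black, green and purple blocks are look-alikes.

```bash
cat > meas.py <<'E'
from h import *
def blob(s,mask,z,amin=60):
    out=[]
    cs,_=cv2.findContours(mask.astype(np.uint8),cv2.RETR_EXTERNAL,cv2.CHAIN_APPROX_NONE)
    for c in cs:
        if cv2.contourArea(c)<amin: continue
        w=np.array([onz(s,u,v,z)[:2] for u,v in c[:,0,:]],np.float32)
        (cx,cy),(a,b),t=cv2.minAreaRect(w)
        if a<b: a,b,t=b,a,t+90
        out.append((c[:,0,:].mean(0).round(0),np.round([cx,cy,a,b,(t+90)%180-90],1),w))
    return out
E
python3 - <<'E'
from meas import *
s=pickle.load(open('pics/top0.png.pkl','rb')); f=s['frame']; hsv=cv2.cvtColor(f,cv2.COLOR_RGB2HSV)
H,S,V=[hsv[...,i].astype(int) for i in range(3)]
for p in((172,182),(206,187),(240,180),(207,170),(200,192)): print(p,hsv[p[1],p[0]])
print(hsv[183,165:182].tolist())
def show(n,m,z,a=60):
    for o in blob(s,m,z,a): print(n,o[0],o[1])
m=(H<25)&(S<125)&(V>160); m[:165]=0; m[:,270:]=0; m[205:]=0
show('blank',m,40)
g=(S<90)&(V>60)&(H>90); g[:80]=0;g[185:]=0;g[:,290:]=0;g[:,:136]=0
for o in blob(s,g,18,1000):
    print('bed',o[0],o[1]); 
    pts=cv2.boxPoints(cv2.minAreaRect(o[2])); print(pts)
kn=((H<6)|(H>174))&(S>150)&(V>100); kn[:105]=0; kn[140:]=0; kn[:,:160]=0;kn[:,220:]=0
show('knob z78',kn,80,10)
bl=(H>100)&(H<125)&(S>150); bl[:90]=0; bl[180:]=0;bl[:,:300]=0
show('blue88',bl,88)
orr=(H<18)&(S>200)&(V>180); orr[:110]=0; orr[190:]=0; orr[:,:400]=0
show('lip124',orr,124)
wh=(S<40)&(V>170); wh[:80]=0; wh[190:]=0; wh[:,:300]=0
show('white',wh|bl,90)
E
```

```text
(172, 182) [ 17 102 198]
(206, 187) [ 17 100 198]
(240, 180) [ 17 100 198]
(207, 170) [ 14 150 138]
(200, 192) [ 17 100 199]
[[16, 83, 185], [17, 92, 199], [17, 100, 201], [17, 101, 202], [17, 100, 201], [17, 101, 200], [17, 100, 198], [17, 100, 198], [18, 99, 201], [18, 101, 202], [17, 100, 202], [17, 100, 201], [17, 98, 200], [19, 95, 194], [18, 109, 122], [15, 144, 117], [15, 148, 124]]
blank [207. 187.] [429.9 232.1  59.1  39.  -16.2]
blank [171. 182.] [445.4 342.3  58.3  39.7  20.9]
blank [240. 180.] [449.2 127.3  58.7  39.3  17. ]
bed [205. 133.] [605.2 233.1 417.8 180.  -76.9]
[[470.1861  416.14688]
 [564.793     9.23609]
 [740.1495   50.00656]
 [645.54254 456.91736]]
knob z78 [187. 118.] [639.5 286.8  20.7  20.1 -63.7]
blue88 [338. 124.] [ 608.8 -177.8  144.3  124.3  -19.3]
lip124 [422. 147.] [ 524.9 -414.7  119.3   42.4  -18.5]
white [367. 128.] [ 586.2 -251.9  301.6  180.2   70.7]
```

Run:
```python
import cv2
a=cv2.imread('pics/top0.png')[80:210,130:280]; cv2.imwrite('pics/cal.png',cv2.resize(a,(690,598),interpolation=cv2.INTER_CUBIC))
```

```text
(no output)
```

View pics/cal.png

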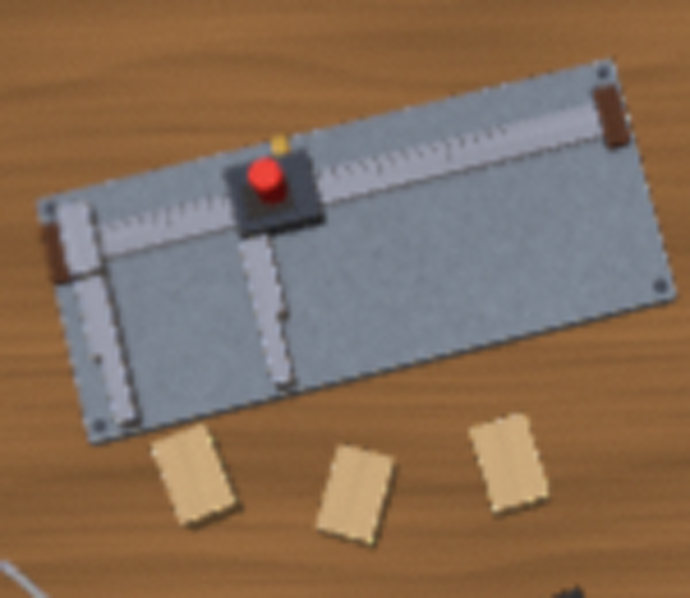

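Bed, knob, blanks, blue half and lip all measure at their stated sizes. That puts the gauge origin near (532.6, 390.8), the row along 103.1° and the opening at about 96 mm. I'll open the caliper first, gripping it by the knob.

```bash
cat >> h.py <<'E'
from scipy.spatial.transform import Rotation as Ro
O=np.array([532.6,390.8]);A=np.radians(13.1);XH=np.array([np.cos(A),np.sin(A)]);YH=np.array([-np.sin(A),np.cos(A)])
def G(x,y): return O+x*XH+y*YH
def toG(p): d=np.array(p[:2])-O; return np.round([d@XH,d@YH],1)
def plan(*ws):
    s=r.sense(); Rc=Ro.from_euler('xyz',s['tcp_rot'],degrees=True); p=s['tool_pos']
    print('t',round(s['time'],1),'at',p.round(1),s['tcp_rot'].round(1),'j6',s['joint_pos'][5].round(0),'F',s['ft_force'].round(1),'gap',round(s['finger_gap'],1))
    for x,y,z,psi in ws:
        l=Rc.inv().apply(np.array([x,y,z])-p)/1000
        q=(Rc.inv()*Ro.from_euler('xyz',[180,0,psi],degrees=True)).as_rotvec(degrees=True)
        print('lin',l.round(4).tolist(),'rot',q.round(2).tolist())
E
python3 - <<'E'
from h import *
k=(638.5,286.2); e=G(80,-260)
print(k,e)
plan((*k,160,193.1),(*k,73,193.1),(*e,73,193.1),(*e,160,193.1))
E
```

```text
(638.5, 286.2) [669.44741732 155.6983531 ]
t 0.1 at [255.7 542.2 249.3] [-179.9   -0.   154.7] j6 -5.0 F [0.4 0.5 0.6] gap 85.6
lin [-0.4554, -0.0681, 0.0894] rot [-0.09, -0.04, -38.35]
lin [-0.4554, -0.068, 0.1764] rot [-0.09, -0.04, -38.35]
lin [-0.5391, -0.1728, 0.1766] rot [-0.09, -0.04, -38.35]
lin [-0.5391, -0.1729, 0.0896] rot [-0.09, -0.04, -38.35]
```

Emit:
servo_tool(fingers=[0.07, 0.07, 0.07, 0.07, 0.07, 0.07, 0.07, 0.07, 0.07, 0.07], linear=[[-0.045, -0.007, 0.0], [-0.091, -0.014, 0.0], [-0.137, -0.02, 0.0], [-0.182, -0.027, 0.01], [-0.228, -0.034, 0.03], [-0.273, -0.041, 0.05], [-0.319, -0.048, 0.07], [-0.364, -0.054, 0.08], [-0.41, -0.061, 0.089], [-0.455, -0.068, 0.089]], rotation=[[0, 0, -4], [0, 0, -8], [0, 0, -12], [0, 0, -16], [0, 0, -20], [0, 0, -24], [0, 0, -28], [0, 0, -32], [0, 0, -36], [0, 0, -38.3]], force=30)

```text
time: 1.1
tool_pos: [638.6, 285.2, 158.3]
tcp_rot: [-180.0, -0.2, -166.8]
ft_force: [-0.9, 1.3, -0.2]
finger_gap: 70.0
grip_force: 0.0
```

Run:
```python
from h import *
k=(638.5,286.2); e=G(80,-260)
plan((*k,160,193.1),(*k,73,193.1),(*e,73,193.1),(*e,160,193.1))
```

```text
t 1.1 at [638.6 285.2 158.3] [-180.    -0.2 -166.8] j6 -83.0 F [-0.9  1.3 -0.2] gap 70.0
lin [-0.0002, 0.001, -0.0017] rot [-0.03, -0.24, 0.09]
lin [-0.0005, 0.0011, 0.0853] rot [-0.03, -0.24, 0.09]
lin [-0.0009, -0.1331, 0.0854] rot [-0.03, -0.24, 0.09]
lin [-0.0005, -0.1331, -0.0016] rot [-0.03, -0.24, 0.09]
```

Emit:
servo_tool(fingers=[0.07, 0.07, 0.07, 0.07, 0.01, 0.01, 0.01, 0.01, 0.01, 0.01], linear=[[0, 0.001, 0.025], [0, 0.001, 0.05], [0, 0.001, 0.075], [0, 0.001, 0.085], [0, 0.001, 0.085], [0, 0.001, 0.085], [0, 0.001, 0.085], [0, 0.001, 0.085], [0, 0.001, 0.085], [0, 0.001, 0.085]], rotation=[[0, 0, 0], [0, 0, 0], [0, 0, 0], [0, 0, 0], [0, 0, 0], [0, 0, 0], [0, 0, 0], [0, 0, 0], [0, 0, 0], [0, 0, 0]], force=30)

```text
time: 2.1
tool_pos: [639.5, 288.5, 78.7]
tcp_rot: [180.0, 0.2, -167.0]
ft_force: [-0.8, 0.0, 6.9]
finger_gap: 21.1
grip_force: 29.7
```

Run:
```python
from h import *
e=G(80,-260)
plan((*e,73,193.1)); print(toG(r.sense()['tool_pos']),r.sense()['grip_force'])
```

```text
t 2.1 at [639.5 288.5  78.7] [ 180.     0.2 -167. ] j6 -83.0 F [-0.8  0.   6.9] gap 21.1
lin [0.0008, -0.1361, 0.0056] rot [0.02, 0.2, -0.05]
[  80.9 -123.9] 29.687353670597076
```

Emit:
servo_tool(fingers=[0.01, 0.01, 0.01, 0.01, 0.01, 0.01, 0.01, 0.01, 0.01, 0.01], linear=[[0, -0.01, -0.003], [0, -0.025, -0.003], [0, -0.04, -0.003], [0, -0.055, -0.003], [0, -0.07, -0.003], [0, -0.085, -0.003], [0, -0.1, -0.003], [0, -0.115, -0.003], [0, -0.13, -0.003], [0, -0.136, -0.003]], rotation=[[0, 0, 0], [0, 0, 0], [0, 0, 0], [0, 0, 0], [0, 0, 0], [0, 0, 0], [0, 0, 0], [0, 0, 0], [0, 0, 0], [0, 0, 0]], force=30)

```text
time: 3.1
tool_pos: [670.1, 154.7, 78.8]
tcp_rot: [180.0, 0.1, -167.0]
ft_force: [8.6, 4.2, -10.2]
finger_gap: 20.9
grip_force: 31.9
```

Run:
```python
from h import *
e=G(80,-260)
plan((*e,73,193.1)); print(toG(r.sense()['tool_pos']),r.sense()['grip_force'])
```

```text
t 3.1 at [670.1 154.7  78.8] [ 1.80e+02  1.00e-01 -1.67e+02] j6 -94.0 F [  8.6   4.2 -10.2] gap 20.9
lin [0.0004, 0.0012, 0.0058] rot [0.01, 0.14, -0.1]
[  80.4 -261.2] 31.857515573501587
```

Run:
```python
from h import *
e=G(80,-261.2)
plan((*e,150,193.1),(445.4,342.3,130,200.9),(445.4,342.3,26,200.9))
```

```text
t 3.1 at [670.1 154.7  78.8] [ 1.80e+02  1.00e-01 -1.67e+02] j6 -94.0 F [  8.6   4.2 -10.2] gap 20.9
lin [0.0002, -0.0, -0.0712] rot [0.01, 0.14, -0.1]
lin [0.1766, 0.2334, -0.0515] rot [0.0, 0.14, -7.9]
lin [0.1769, 0.2334, 0.0525] rot [0.0, 0.14, -7.9]
```

Emit:
servo_tool(fingers=[0.06, 0.07, 0.07, 0.07, 0.07, 0.07, 0.07, 0.07, 0.07, 0.07], linear=[[0, 0, 0], [0, 0, 0], [0, 0, -0.03], [0, 0, -0.07], [0.03, 0.039, -0.07], [0.06, 0.078, -0.07], [0.09, 0.117, -0.065], [0.12, 0.156, -0.06], [0.15, 0.195, -0.055], [0.177, 0.233, -0.05]], rotation=[[0, 0, 0], [0, 0, 0], [0, 0, 0], [0, 0, 0], [0, 0, -1.5], [0, 0, -3], [0, 0, -4.5], [0, 0, -6], [0, 0, -7.5], [0, 0, -7.9]], force=30)

```text
time: 4.1
tool_pos: [441.9, 344.0, 129.8]
tcp_rot: [180.0, 0.0, -159.0]
ft_force: [0.7, -0.3, 0.2]
finger_gap: 70.0
grip_force: 0.0
```

Run:
```python
from meas import *
s=snap('top','top1.png'); hsv=cv2.cvtColor(s['frame'],cv2.COLOR_RGB2HSV)
H,S,V=[hsv[...,i].astype(int) for i in range(3)]
kn=((H<6)|(H>174))&(S>150)&(V>100); kn[:95]=0; kn[150:]=0; kn[:,:150]=0;kn[:,290:]=0
for o in blob(s,kn,85.5,10): print(o[0],o[1],toG(o[1]))
m=(H<25)&(S<125)&(V>160); m[:165]=0; m[:,270:]=0; m[205:]=0
for o in blob(s,m,40): print(o[0],o[1])
s=snap('wrist','w1.png')
plan((445.4,342.3,26,200.9))
hsv=cv2.cvtColor(s['frame'],cv2.COLOR_RGB2HSV);H,S,V=[hsv[...,i].astype(int) for i in range(3)]
for o in blob(s,(H<25)&(S<125)&(V>160),40,500): print('w',o[0],o[1])
```

```text
[230. 107.] [669.7 154.   19.3  18.5  -0.9] [  79.9 -261.7]
[207. 187.] [430.1 232.   58.5  39.  -16.2]
[240. 180.] [449.2 127.1  58.8  38.9  15.9]
[183. 186.] [426.8 316.2 163.8  70.7  32.4]
[119. 184.] [442.3 506.8 160.2  28.6  30.4]
t 4.2 at [439.  346.  128.9] [ 1.799e+02 -1.000e-01 -1.587e+02] j6 -78.0 F [ 0.1  0.2 -0.1] gap 70.2
lin [-0.0048, -0.0059, 0.1029] rot [0.09, -0.11, 0.38]
w [245. 210.] [445.7 342.5  59.1  39.1  21.1]
w [107. 138.] [429.8 233.5  58.9  39.  -16. ]
```

View pics/w1.png

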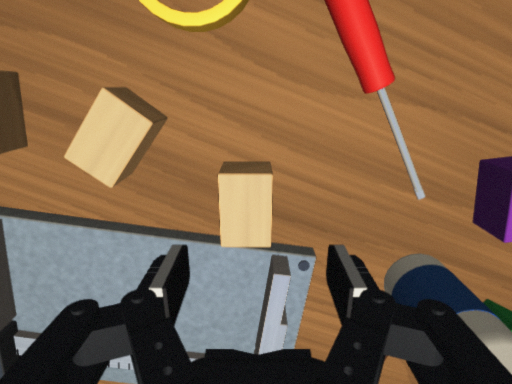

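The wrist view shows blank 1 centred at about (245,210), and its ray fix of (445.7, 342.5) agrees with the top view. Next I descend and grip it.

Emit:
servo_tool(fingers=[0.07, 0.07, 0.07, 0.07, 0.03, 0.03, 0.03, 0.03, 0.03, 0.03], linear=[[-0.005, -0.006, 0.03], [-0.005, -0.006, 0.06], [-0.005, -0.006, 0.09], [-0.005, -0.006, 0.103], [-0.005, -0.006, 0.103], [-0.005, -0.006, 0.103], [-0.005, -0.006, 0.103], [-0.005, -0.006, 0.103], [-0.005, -0.006, 0.06], [-0.005, -0.006, 0.02]], rotation=[[0, 0, 0], [0, 0, 0], [0, 0, 0], [0, 0, 0], [0, 0, 0], [0, 0, 0], [0, 0, 0], [0, 0, 0], [0, 0, 0], [0, 0, 0]], force=40)

```text
time: 5.2
tool_pos: [449.9, 338.2, 109.9]
tcp_rot: [-180.0, -0.1, -159.1]
ft_force: [0.5, 0.6, -0.7]
finger_gap: 39.4
grip_force: 27.3
```

Run:
```python
from h import *
for y in(-35,-97,-159): print(G(0,y))
t=G(0,-35)
plan((*t,120,103.1),(*t,45,103.1)); print(r.sense()['grip_force'])
```

```text
[540.53279576 356.71084115]
[554.58517682 296.32433117]
[568.63755788 235.9378212 ]
t 5.2 at [449.9 338.2 109.9] [-1.800e+02 -1.000e-01 -1.591e+02] j6 -79.0 F [ 0.5  0.6 -0.7] gap 39.4
lin [-0.0912, -0.0151, -0.0103] rot [-0.12, -0.07, 97.84]
lin [-0.0914, -0.0151, 0.0647] rot [-0.12, -0.07, 97.84]
27.290903627872467
```

Emit:
servo_tool(fingers=[0.03, 0.03, 0.03, 0.03, 0.03, 0.03, 0.03, 0.03, 0.03, 0.03], linear=[[-0.01, -0.001, -0.01], [-0.02, -0.003, -0.01], [-0.03, -0.005, -0.01], [-0.04, -0.007, -0.01], [-0.05, -0.009, -0.01], [-0.06, -0.011, -0.01], [-0.07, -0.012, -0.01], [-0.08, -0.014, -0.01], [-0.091, -0.015, -0.01], [-0.091, -0.015, -0.01]], rotation=[[0, 0, 8], [0, 0, 16], [0, 0, 24], [0, 0, 32], [0, 0, 40], [0, 0, 48], [0, 0, 56], [0, 0, 64], [0, 0, 72], [0, 0, 80]])

```text
time: 6.2
tool_pos: [542.6, 357.5, 120.4]
tcp_rot: [179.9, 0.0, 120.6]
ft_force: [-0.3, -0.4, 0.1]
finger_gap: 39.6
grip_force: 45.1
```

Emit:
servo_tool(fingers=[0.03, 0.03, 0.03, 0.03, 0.03, 0.03], linear=[[0, 0, 0], [0, 0, 0], [0, 0, 0], [0, 0, 0], [0, 0, 0], [0, 0, 0]], rotation=[[0, 0, 8], [0, 0, 15], [0, 0, 17.8], [0, 0, 17.8], [0, 0, 17.8], [0, 0, 17.8]])

```text
time: 6.8
tool_pos: [541.2, 357.3, 119.7]
tcp_rot: [180.0, -0.0, 103.2]
ft_force: [-0.1, -0.5, 0.7]
finger_gap: 39.5
grip_force: 45.1
```

Run:
```python
from meas import *
t=G(0,-35)
plan((*t,45,103.1)); 
s=snap('wrist','w2.png')
hsv=cv2.cvtColor(s['frame'],cv2.COLOR_RGB2HSV);H,S,V=[hsv[...,i].astype(int) for i in range(3)]
for o in blob(s,(H<25)&(S<125)&(V>160),130,500): print('w',o[0],o[1])
```

```text
t 6.8 at [541.2 357.3 119.7] [180.   -0.  103.2] j6 16.0 F [-0.1 -0.5  0.7] gap 39.5
lin [-0.0005, -0.0008, 0.0747] rot [0.03, -0.01, 0.12]
w [ 77. 305.] [465.3 327.5  22.2  19.9  74.3]
w [258. 275.] [540.8 361.3  60.   39.8 -77. ]
```

View pics/w2.png

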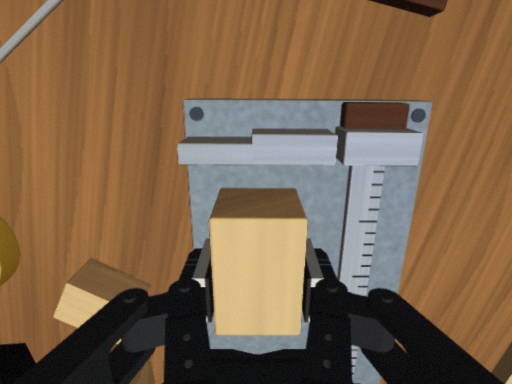

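The wrist view shows the blank at (258,260), square in the grip and aligned with the fixed jaw, whose face edge is near row 164. I'll check that edge against gauge y=0 and lower the blank.

Run:
```python
from h import *
s=pickle.load(open('pics/w2.png.pkl','rb'))
for p in((190,165),(250,165),(330,165)): print(toG(onz(s,*p,49)))
print(toG(onz(s,190,200,18)), toG(onz(s,432,101,18)))
```

```text
[-42.7   0.5]
[-3.7  0.6]
[48.4  0.7]
[-51.7 -35.6] [125.7  40.1]
```

Emit:
servo_tool(fingers=[0.03, 0.03, 0.03, 0.03, 0.03, 0.03], linear=[[-0.0035, -0.001, 0.02], [-0.0035, -0.001, 0.045], [-0.0035, -0.001, 0.06], [-0.0035, -0.001, 0.07], [-0.0035, -0.001, 0.0735], [-0.0035, -0.001, 0.0735]], rotation=[[0, 0, 0], [0, 0, 0], [0, 0, 0], [0, 0, 0], [0, 0, 0], [0, 0, 0]])

```text
time: 7.45
tool_pos: [541.1, 353.8, 46.4]
tcp_rot: [180.0, -0.0, 103.2]
ft_force: [1.0, -0.7, -0.2]
finger_gap: 39.5
grip_force: 45.4
```

Emit:
servo_tool(fingers=[0.03, 0.06, 0.065, 0.065, 0.065, 0.065, 0.065, 0.07, 0.07, 0.07], linear=[[0, 0, 0.001], [0, 0, 0.001], [0, 0, 0.001], [0, 0, -0.03], [0, 0, -0.065], [0, 0, -0.084], [-0.023, -0.034, -0.084], [-0.046, -0.068, -0.084], [-0.07, -0.102, -0.084], [-0.093, -0.136, -0.084]], rotation=[[0, 0, 0], [0, 0, 0], [0, 0, 0], [0, 0, 0], [0, 0, 0], [0, 0, -8], [0, 0, -16], [0, 0, -24], [0, 0, -32], [0, 0, -40]])

```text
time: 8.45
tool_pos: [428.6, 231.1, 129.7]
tcp_rot: [180.0, 0.0, 143.5]
ft_force: [-0.3, -0.0, 1.0]
finger_gap: 70.2
grip_force: 0.0
```

Emit:
servo_tool(fingers=[0.07, 0.07, 0.07, 0.07, 0.07, 0.07], linear=[[0, 0, 0], [0, 0, 0], [0, 0, 0], [0, 0, 0], [0, 0, 0], [0, 0, 0]], rotation=[[0, 0, -8], [0, 0, -16], [0, 0, -20.7], [0, 0, -20.7], [0, 0, -20.7], [0, 0, -20.7]])

```text
time: 9.05
tool_pos: [429.7, 232.2, 129.8]
tcp_rot: [-180.0, 0.0, 163.7]
ft_force: [0.1, -0.1, 0.2]
finger_gap: 69.9
grip_force: 0.0
```

```bash
cat >> meas.py <<'E'
def look(n,z,tag,amin=400):
    s=snap(n,tag+'.png'); hsv=cv2.cvtColor(s['frame'],cv2.COLOR_RGB2HSV);H,S,V=[hsv[...,i].astype(int) for i in range(3)]
    m=(H<25)&(S<125)&(V>160)
    if n=='top': m[:90]=0; m[215:]=0; m[:,:130]=0; amin=120
    for o in blob(s,m,z,amin):
        if 50<o[1][2]<135 and 30<o[1][3]<80: print(n,o[0],o[1],'G',toG(o[1]))
E
python3 - <<'E'
from meas import *
plan((429.9,232.5,26,163.9)); look('wrist',40,'w3'); look('top',58,'t3'); look('top',40,'t3b')
E
```

```text
t 9.1 at [429.7 232.2 129.8] [-180.     0.   163.7] j6 -51.0 F [ 0.1 -0.1  0.2] gap 69.9
lin [-0.0001, 0.0004, 0.1038] rot [-0.0, 0.0, -0.17]
wrist [456. 289.] [557.5 367.5  65.9  43.1 -78. ] G [ 19.  -28.3]
wrist [258. 201.] [429.6 233.1  58.4  39.1 -16.1] G [-136.1 -130.3]
top [362. 205.] [ 355.1 -241.7  100.3   53.1   42.7] G [-316.2 -575.8]
top [361. 205.] [ 356.8 -246.4  101.6   53.8   42.7] G [-315.6 -580.8]
```

Emit:
servo_tool(fingers=[0.07, 0.07, 0.07, 0.07, 0.03, 0.03, 0.03, 0.03, 0.03, 0.03], linear=[[0, 0, 0.03], [0, 0, 0.065], [0, 0, 0.095], [0, 0, 0.103], [0, 0, 0.103], [0, 0, 0.103], [0, 0, 0.103], [0, 0, 0.103], [0, 0, 0.06], [0, 0, 0.02]], rotation=[[0, 0, 0], [0, 0, 0], [0, 0, 0], [0, 0, 0], [0, 0, 0], [0, 0, 0], [0, 0, 0], [0, 0, 0], [0, 0, 0], [0, 0, 0]], force=40)

```text
time: 10.2
tool_pos: [428.7, 231.8, 110.5]
tcp_rot: [-179.9, -0.1, 163.8]
ft_force: [1.6, 1.1, -1.1]
finger_gap: 39.3
grip_force: 41.1
```

Run:
```python
from meas import *
t=G(0,-97); plan((*t,120,103.1)); print(r.sense()['grip_force'])
```

```text
t 10.2 at [428.7 231.8 110.5] [-1.799e+02 -1.000e-01  1.638e+02] j6 -51.0 F [ 1.6  1.1 -1.1] gap 39.3
lin [-0.1029, 0.097, -0.0098] rot [-0.12, -0.05, 60.74]
41.05377674102783
```

Emit:
servo_tool(fingers=[0.03, 0.03, 0.03, 0.03, 0.03, 0.03, 0.03, 0.03, 0.03, 0.03], linear=[[-0.015, 0.014, -0.01], [-0.03, 0.028, -0.01], [-0.045, 0.042, -0.01], [-0.06, 0.057, -0.01], [-0.075, 0.071, -0.01], [-0.09, 0.085, -0.01], [-0.103, 0.097, -0.01], [-0.103, 0.097, -0.01], [-0.103, 0.097, -0.01], [-0.103, 0.097, -0.01]], rotation=[[0, 0, 8], [0, 0, 16], [0, 0, 24], [0, 0, 32], [0, 0, 40], [0, 0, 48], [0, 0, 56], [0, 0, 60.7], [0, 0, 60.7], [0, 0, 60.7]])

```text
time: 11.2
tool_pos: [555.5, 296.6, 120.2]
tcp_rot: [180.0, -0.0, 103.3]
ft_force: [-0.2, 0.4, -0.9]
finger_gap: 39.6
grip_force: 41.1
```

Run:
```python
from meas import *
t=G(0,-97); plan((*t,45,103.1)); print(r.sense()['grip_force']); look('wrist',130,'w4'); look('wrist',58,'w4b')
```

```text
t 11.2 at [555.5 296.6 120.2] [180.   -0.  103.3] j6 10.0 F [-0.2  0.4 -0.9] gap 39.6
lin [-0.0001, -0.001, 0.0752] rot [0.01, -0.0, 0.2]
41.07737839221954
wrist [258. 279.] [555.7 298.   59.3  39.6 -76.7] G [  1.5 -95.6]
wrist [258. 279.] [567.7 246.5  97.1  64.9 -76.7] G [   1.5 -148.5]
wrist [257. 119.] [541.2 358.5  59.2  39.3 -77.2] G [  1.1 -33.4]
```

Emit:
servo_tool(fingers=[0.03, 0.03, 0.03, 0.03, 0.03, 0.03, 0.06, 0.065, 0.065, 0.065], linear=[[-0.001, -0.001, 0.025], [-0.001, -0.001, 0.05], [-0.001, -0.001, 0.065], [-0.001, -0.001, 0.072], [-0.001, -0.001, 0.0745], [-0.001, -0.001, 0.0745], [-0.001, -0.001, 0.0745], [-0.001, -0.001, 0.0745], [-0.001, -0.001, 0.04], [-0.001, -0.001, 0]], rotation=[[0, 0, 0], [0, 0, 0], [0, 0, 0], [0, 0, 0], [0, 0, 0], [0, 0, 0], [0, 0, 0], [0, 0, 0], [0, 0, 0], [0, 0, 0]])

```text
time: 12.3
tool_pos: [553.1, 294.7, 118.2]
tcp_rot: [-179.7, 0.0, 103.2]
ft_force: [0.6, -0.5, 1.1]
finger_gap: 64.8
grip_force: 0.0
```

Emit:
servo_tool(fingers=[0.07, 0.07, 0.07, 0.07, 0.07, 0.07, 0.07, 0.07, 0.07, 0.07], linear=[[-0.025, -0.025, -0.01], [-0.05, -0.05, -0.01], [-0.075, -0.075, -0.01], [-0.1, -0.1, -0.01], [-0.125, -0.125, -0.01], [-0.14, -0.141, -0.01], [-0.14, -0.141, -0.01], [-0.14, -0.141, -0.01], [-0.14, -0.141, -0.01], [-0.14, -0.141, -0.01]], rotation=[[0, 0, 8], [0, 0, 16], [0, 0, 24], [0, 0, 32], [0, 0, 40], [0, 0, 48], [0, 0, 56], [0, 0, 64], [0, 0, 72], [0, 0, 80]])

```text
time: 13.3
tool_pos: [449.6, 127.0, 130.3]
tcp_rot: [180.0, -0.1, 22.8]
ft_force: [0.5, 0.2, -0.5]
finger_gap: 69.8
grip_force: 0.0
```

Emit:
servo_tool(fingers=[0.07, 0.07, 0.07, 0.07], linear=[[0, 0, 0], [0, 0, 0], [0, 0, 0], [0, 0, 0]], rotation=[[0, 0, 6.8], [0, 0, 6.8], [0, 0, 6.8], [0, 0, 6.8]])

```text
time: 13.7
tool_pos: [449.4, 127.1, 129.9]
tcp_rot: [180.0, -0.0, 16.5]
ft_force: [1.0, 0.3, -0.3]
finger_gap: 70.3
grip_force: 0.0
```

Run:
```python
from meas import *
plan((449.2,127.2,26,16.5)); look('wrist',40,'w5'); look('wrist',58,'w5b');look('top',58,'t5')
```

```text
t 13.7 at [449.4 127.1 129.9] [180.   -0.   16.5] j6 83.0 F [ 1.   0.3 -0.3] gap 70.3
lin [-0.0002, -0.0002, 0.1039] rot [0.0, -0.02, 0.01]
wrist [257. 201.] [450.1 128.4  59.7  39.   15.1] G [-139.8 -236.9]
wrist [257. 201.] [456.9 130.3  54.7  35.7  15.1] G [-132.8 -236.6]
top [362. 205.] [ 355.2 -241.9  100.3   53.1   42.8] G [-316.2 -576. ]
top [165. 151.] [540.4 357.6  58.4  38.7 -76.9] G [  0.1 -34.1]
top [185. 146.] [555.  296.3  58.7  38.  -76.9] G [  0.4 -97.1]
```

Emit:
servo_tool(fingers=[0.07, 0.07, 0.07, 0.07, 0.03, 0.03, 0.03, 0.03, 0.03, 0.03], linear=[[0, 0, 0.03], [0, 0, 0.065], [0, 0, 0.095], [0, 0, 0.103], [0, 0, 0.103], [0, 0, 0.103], [0, 0, 0.103], [0, 0, 0.103], [0, 0, 0.06], [0, 0, 0.02]], rotation=[[0, 0, 0.8], [0, 0, 0.8], [0, 0, 0.8], [0, 0, 0.8], [0, 0, 0.8], [0, 0, 0.8], [0, 0, 0.8], [0, 0, 0.8], [0, 0, 0.8], [0, 0, 0.8]], force=40)

```text
time: 14.85
tool_pos: [448.3, 126.9, 110.5]
tcp_rot: [-180.0, 0.1, 15.6]
ft_force: [1.1, 0.2, -1.1]
finger_gap: 39.4
grip_force: 41.1
```

Run:
```python
from meas import *
t=G(0,-159.6); plan((*t,120,103.1)); print(r.sense()['grip_force'])
```

```text
t 14.8 at [448.3 126.9 110.5] [-1.80e+02  1.00e-01  1.56e+01] j6 84.0 F [ 1.1  0.2 -1.1] gap 39.4
lin [0.1451, -0.0722, -0.0098] rot [-0.11, 0.09, -87.55]
41.142538189888
```

Emit:
servo_tool(fingers=[0.03, 0.03, 0.03, 0.03, 0.03, 0.03, 0.03, 0.03, 0.03, 0.03], linear=[[0.015, -0.007, -0.01], [0.03, -0.015, -0.01], [0.045, -0.022, -0.01], [0.06, -0.03, -0.01], [0.08, -0.04, -0.01], [0.1, -0.05, -0.01], [0.12, -0.06, -0.01], [0.144, -0.072, -0.01], [0.144, -0.072, -0.01], [0.144, -0.072, -0.01]], rotation=[[0, 0, -8], [0, 0, -16], [0, 0, -24], [0, 0, -32], [0, 0, -40], [0, 0, -48], [0, 0, -56], [0, 0, -64], [0, 0, -72], [0, 0, -80]])

```text
time: 15.85
tool_pos: [569.4, 235.7, 120.3]
tcp_rot: [180.0, -0.0, 95.9]
ft_force: [-0.4, -0.1, -1.8]
finger_gap: 39.1
grip_force: 41.3
```

Emit:
servo_tool(fingers=[0.03, 0.03, 0.03, 0.03], linear=[[0, 0, 0], [0, 0, 0], [0, 0, 0], [0, 0, 0]], rotation=[[0, 0, -7.5], [0, 0, -7.5], [0, 0, -7.5], [0, 0, -7.5]])

```text
time: 16.25
tool_pos: [568.9, 235.0, 120.2]
tcp_rot: [180.0, -0.0, 102.9]
ft_force: [-0.2, -0.4, -0.7]
finger_gap: 39.6
grip_force: 41.3
```

Run:
```python
from meas import *
t=G(0,-159.6); plan((*t,45,103.1)); print(r.sense()['grip_force']); look('wrist',130,'w6'); look('wrist',58,'w6b')
```

```text
t 16.2 at [568.9 235.  120.2] [180.   -0.  102.9] j6 5.0 F [-0.2 -0.4 -0.7] gap 39.6
lin [0.0004, -0.0001, 0.0752] rot [0.03, -0.0, -0.23]
41.25560402870178
wrist [258. 283.] [569.6 234.1  59.5  39.8 -77.1] G [   0.5 -161. ]
wrist [258. 283.] [581.6 181.1  97.4  65.1 -77.1] G [ 2.000e-01 -2.153e+02]
wrist [258. 118.] [555.4 297.2  59.2  39.3 -76.9] G [  1.  -96.3]
```

Emit:
servo_tool(fingers=[0.03, 0.03, 0.03, 0.03, 0.03, 0.03, 0.06, 0.065, 0.065, 0.065], linear=[[0.001, 0, 0.025], [0.001, 0, 0.05], [0.001, 0, 0.065], [0.001, 0, 0.072], [0.001, 0, 0.0745], [0.001, 0, 0.0745], [0.001, 0, 0.0745], [0.001, 0, 0.0745], [0.001, 0, 0.04], [0.001, 0, 0]], rotation=[[0, 0, 0], [0, 0, 0], [0, 0, 0], [0, 0, 0], [0, 0, 0], [0, 0, 0], [0, 0, 0], [0, 0, 0], [0, 0, 0], [0, 0, 0]])

```text
time: 17.35
tool_pos: [566.8, 235.4, 118.3]
tcp_rot: [-179.7, 0.0, 103.0]
ft_force: [1.9, 0.8, 0.9]
finger_gap: 65.2
grip_force: 0.0
```

Emit:
servo_tool(fingers=[0.04, 0.0, 0.0, 0.0, 0.0, 0.0, 0.0, 0.0, 0.0, 0.0], linear=[[-0.01, 0.006, -0.01], [-0.04, 0.026, -0.01], [-0.08, 0.05, -0.01], [-0.11, 0.07, -0.01], [-0.133, 0.08, -0.01], [-0.133, 0.08, 0.0], [-0.133, 0.08, 0.02], [-0.133, 0.08, 0.044], [-0.133, 0.08, 0.044], [-0.133, 0.08, 0.044]], rotation=[[0, 0, 0], [0, 0, 0], [0, 0, 0], [0, 0, 0], [0, 0, 0], [0, 0, 0], [0, 0, 0], [0, 0, 0], [0, 0, 0], [0, 0, 0]])

```text
time: 18.35
tool_pos: [675.5, 124.8, 74.9]
tcp_rot: [-179.9, -0.0, 103.1]
ft_force: [0.4, -0.1, -0.1]
finger_gap: 0.1
grip_force: 0.0
```

Run:
```python
from meas import *
t=G(80,-284); plan((*t,76,103.1)); print(toG(r.sense()['tool_pos'])); look('top',58,'t7')
s=r.snapshot('top')
import cv2
a=cv2.cvtColor(s['frame'],cv2.COLOR_RGB2BGR)[80:200,130:290]; cv2.imwrite('pics/cal2.png',cv2.resize(a,(800,600),interpolation=cv2.INTER_CUBIC))
```

```text
t 18.4 at [675.5 124.8  74.9] [-179.9   -0.   103.1] j6 -7.0 F [ 0.4 -0.1 -0.1] gap 0.1
lin [0.0074, 0.0011, -0.0011] rot [-0.13, -0.02, -0.03]
[  78.9 -291.4]
top [360. 205.] [ 354.7 -241.2  102.3   51.8   45.5] G [-316.5 -575.2]
top [166. 151.] [540.7 357.7  58.4  37.9 -76.9] G [  0.4 -34.1]
top [185. 147.] [554.6 296.3  57.4  37.2 -76.8] G [  0. -97.]
top [205. 141.] [569.5 234.5  58.1  38.1 -76.8] G [   0.5 -160.6]
```

View pics/cal2.png

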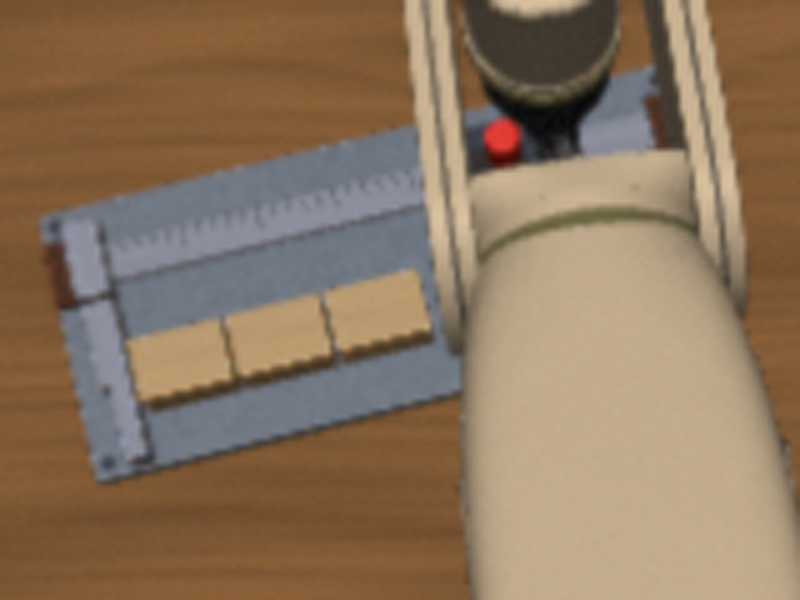

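The view shows three blanks in a straight row by the fixed jaw, at about (180,360), (280,335) and (380,310). The red knob is at (500,140), with the closed fingers behind it. I'll push it slowly.

Emit:
servo_tool(fingers=[0.0, 0.0, 0.0, 0.0, 0.0, 0.0, 0.0, 0.0, 0.0, 0.0], linear=[[0.004, 0.001, -0.001], [0.008, 0.001, -0.001], [0.013, 0.001, -0.001], [0.018, 0.001, -0.001], [0.023, 0.001, -0.001], [0.028, 0.001, -0.001], [0.033, 0.001, -0.001], [0.037, 0.001, -0.001], [0.041, 0.001, -0.001], [0.044, 0.001, -0.001]], rotation=[[0, 0, 0], [0, 0, 0], [0, 0, 0], [0, 0, 0], [0, 0, 0], [0, 0, 0], [0, 0, 0], [0, 0, 0], [0, 0, 0], [0, 0, 0]])

```text
time: 19.45
tool_pos: [667.5, 167.9, 76.8]
tcp_rot: [180.0, -0.0, 103.0]
ft_force: [1.8, -2.7, 1.6]
finger_gap: -0.3
grip_force: 1.0
```

Emit:
servo_tool(fingers=[0.0, 0.0, 0.0, 0.0, 0.0, 0.0, 0.0, 0.0, 0.0, 0.0], linear=[[0.001, 0, 0], [0.002, 0, 0], [0.003, 0, 0], [0.004, 0, 0], [0.005, 0, 0], [0.006, 0, 0], [0.007, 0, 0], [0.008, 0, 0], [0.009, 0, 0], [0.01, 0, 0]], rotation=[[0, 0, 0], [0, 0, 0], [0, 0, 0], [0, 0, 0], [0, 0, 0], [0, 0, 0], [0, 0, 0], [0, 0, 0], [0, 0, 0], [0, 0, 0]])

```text
time: 20.45
tool_pos: [665.3, 177.3, 76.8]
tcp_rot: [-180.0, 0.0, 103.0]
ft_force: [1.6, -2.6, 0.3]
finger_gap: 0.2
grip_force: 1.5
```

```bash
cat > k.py <<'E'
from meas import *
q=r.sense(); print(toG(q['tool_pos']),'Fy',round(float(q['ft_force'][:2]@YH),2),'Fx',round(float(q['ft_force'][:2]@XH),2)); look('top',58,'k'); look('wrist',58,'kw')
E
python3 k.py
```

```text
[  80.8 -238.1] Fy -2.88 Fx 0.95
top [360. 205.] [ 354.7 -241.2  102.3   51.8   45.5] G [-316.5 -575.2]
wrist [79. 86.] [569.4 239.8  59.   39.7 -77.1] G [   1.6 -155.4]
```

Emit:
servo_tool(fingers=[0.0, 0.0, 0.0, 0.0, 0.0, 0.0, 0.0, 0.0, 0.0, 0.0], linear=[[0.0005, 0, 0], [0.001, 0, 0], [0.0015, 0, 0], [0.002, 0, 0], [0.0025, 0, 0], [0.003, 0, 0], [0.0035, 0, 0], [0.004, 0, 0], [0.004, 0, 0], [0.004, 0, 0]], rotation=[[0, 0, 0], [0, 0, 0], [0, 0, 0], [0, 0, 0], [0, 0, 0], [0, 0, 0], [0, 0, 0], [0, 0, 0], [0, 0, 0], [0, 0, 0]])

```text
time: 21.55
tool_pos: [664.3, 181.3, 76.8]
tcp_rot: [-180.0, -0.0, 103.0]
ft_force: [3.3, -1.8, 0.0]
finger_gap: -0.1
grip_force: 1.4
```

```bash
python3 k.py
```

```text
[  80.8 -233.9] Fy -2.5 Fx 2.83
top [360. 204.] [ 355.1 -241.8  100.3   52.8   42.9] G [-316.3 -575.9]
wrist [78. 86.] [568.5 243.6  59.1  39.7 -76.9] G [   1.6 -151.5]
```

Still only drag force. I'll step 0.5 mm at a time and watch the force.

Emit:
servo_tool(fingers=[0.0, 0.0, 0.0, 0.0, 0.0], linear=[[0.0003, 0, 0], [0.0006, 0, 0], [0.001, 0, 0], [0.001, 0, 0], [0.001, 0, 0]], rotation=[[0, 0, 0], [0, 0, 0], [0, 0, 0], [0, 0, 0], [0, 0, 0]])

```text
time: 22.15
tool_pos: [664.1, 182.2, 76.7]
tcp_rot: [-180.0, -0.0, 103.0]
ft_force: [2.9, -2.4, -0.5]
finger_gap: -0.0
grip_force: 1.5
```

Emit:
servo_tool(fingers=[0.0, 0.0, 0.0, 0.0, 0.0], linear=[[0.0003, 0, 0], [0.0006, 0, 0], [0.001, 0, 0], [0.001, 0, 0], [0.001, 0, 0]], rotation=[[0, 0, 0], [0, 0, 0], [0, 0, 0], [0, 0, 0], [0, 0, 0]])

```text
time: 22.65
tool_pos: [663.9, 183.2, 76.8]
tcp_rot: [-180.0, -0.0, 103.0]
ft_force: [2.3, -2.3, -1.3]
finger_gap: -0.3
grip_force: 1.5
```

```bash
python3 k.py
```

```text
[  80.8 -232. ] Fy -2.77 Fx 1.69
top [360. 205.] [ 355.1 -241.8  100.3   52.8   42.9] G [-316.3 -575.9]
wrist [78. 86.] [568.  245.5  59.1  39.7 -76.9] G [   1.5 -149.5]
```

Emit:
servo_tool(fingers=[0.0, 0.0, 0.0, 0.0], linear=[[0.0003, 0, 0], [0.0005, 0, 0], [0.0005, 0, 0], [0.0005, 0, 0]], rotation=[[0, 0, 0], [0, 0, 0], [0, 0, 0], [0, 0, 0]])

```text
time: 23.15
tool_pos: [663.9, 183.4, 76.8]
tcp_rot: [-180.0, 0.0, 103.0]
ft_force: [2.8, -4.2, -0.3]
finger_gap: 0.0
grip_force: 2.4
```

Emit:
servo_tool(fingers=[0.0, 0.0, 0.0, 0.0], linear=[[0.0003, 0, 0], [0.0005, 0, 0], [0.0005, 0, 0], [0.0005, 0, 0]], rotation=[[0, 0, 0], [0, 0, 0], [0, 0, 0], [0, 0, 0]])

```text
time: 23.55
tool_pos: [663.8, 183.7, 76.8]
tcp_rot: [-180.0, 0.0, 103.0]
ft_force: [2.8, -5.3, -0.4]
finger_gap: 0.0
grip_force: 2.8
```

```bash
python3 k.py
python3 - <<'E'
import cv2
cv2.imwrite('pics/kw2.png',cv2.imread('pics/kw.png'))
E
```

```text
[  80.8 -231.5] Fy -5.76 Fx 1.54
top [362. 206.] [ 354.7 -241.2  102.3   51.8   45.5] G [-316.5 -575.2]
wrist [78. 87.] [567.8 245.3  59.2  39.7 -76.6] G [   1.3 -149.7]
```

View pics/kw2.png

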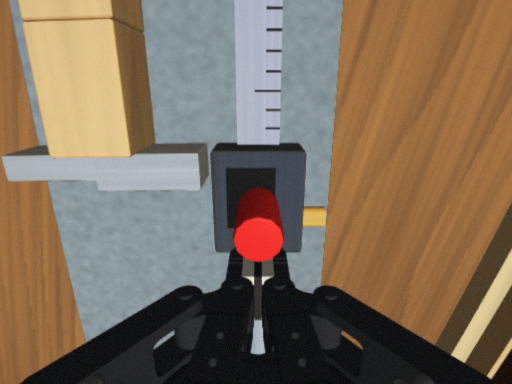

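The wrist view shows the last blank at about (95,90) touching the moving jaw, which looks square, and the blanks touch each other. The push is about 5.5 N including 2 to 3 N of drag, so the row is snug. I'll hold it for the reading.

Emit:
servo_tool(fingers=[0.0, 0.0, 0.0, 0.0, 0.0, 0.0, 0.0, 0.0, 0.0, 0.0], linear=[[0, 0, 0], [0, 0, 0], [0, 0, 0], [0, 0, 0], [0, 0, 0], [0, 0, 0], [0, 0, 0], [0, 0, 0], [0, 0, 0], [0, 0, 0]], rotation=[[0, 0, 0], [0, 0, 0], [0, 0, 0], [0, 0, 0], [0, 0, 0], [0, 0, 0], [0, 0, 0], [0, 0, 0], [0, 0, 0], [0, 0, 0]])

```text
time: 24.65
tool_pos: [663.8, 183.7, 76.8]
tcp_rot: [-180.0, 0.0, 103.0]
ft_force: [2.6, -5.7, -0.6]
finger_gap: 0.1
grip_force: 2.8
```

Emit:
servo_tool(fingers=[0.0, 0.0, 0.0, 0.0, 0.0, 0.0, 0.0, 0.0, 0.0, 0.0], linear=[[0, 0, 0], [0, 0, 0], [0, 0, 0], [0, 0, 0], [0, 0, 0], [0, 0, 0], [0, 0, 0], [0, 0, 0], [0, 0, 0], [0, 0, 0]], rotation=[[0, 0, 0], [0, 0, 0], [0, 0, 0], [0, 0, 0], [0, 0, 0], [0, 0, 0], [0, 0, 0], [0, 0, 0], [0, 0, 0], [0, 0, 0]])

```text
time: 25.65
tool_pos: [663.8, 183.7, 76.8]
tcp_rot: [-180.0, 0.0, 103.0]
ft_force: [2.8, -4.9, -0.3]
finger_gap: -0.2
grip_force: 2.8
```

Run:
```python
from h import *
s=pickle.load(open('pics/kw.png.pkl','rb'))
# jaw face top edge (z=49): left corner & right part
for p in((10,160),(45,157),(140,155),(200,144)): print(p,toG(onz(s,*p,49)))
f=s['frame']
for x in (10,25,170,190): print(x,[int(v) for v in f[135:185:1,x].mean(1)])
print(r.sense()['ft_force'][:2]@YH)
```

```text
(10, 160) [ -46.  -182.3]
(45, 157) [ -27.  -180.9]
(140, 155) [  22.3 -180.1]
(200, 144) [  52.9 -174.7]
10 [108, 108, 106, 108, 105, 110, 110, 106, 109, 112, 110, 111, 109, 110, 108, 111, 110, 104, 93, 77, 93, 155, 174, 176, 177, 176, 175, 180, 177, 182, 178, 176, 179, 175, 176, 178, 173, 176, 175, 177, 174, 173, 174, 177, 170, 162, 129, 111, 107, 111]
25 [114, 115, 116, 116, 119, 114, 111, 115, 115, 117, 115, 116, 114, 110, 90, 73, 73, 71, 73, 75, 114, 158, 172, 175, 176, 178, 177, 180, 180, 181, 176, 179, 180, 182, 179, 179, 181, 178, 177, 177, 177, 177, 177, 176, 171, 157, 125, 116, 118, 118]
170 [149, 150, 147, 151, 152, 149, 150, 141, 107, 78, 75, 76, 72, 68, 74, 79, 74, 78, 129, 170, 179, 182, 183, 179, 180, 182, 180, 179, 178, 182, 180, 183, 184, 185, 190, 189, 188, 190, 184, 184, 187, 184, 185, 185, 181, 182, 180, 181, 179, 179]
190 [147, 145, 147, 146, 143, 143, 141, 125, 94, 72, 74, 73, 71, 71, 73, 75, 75, 81, 141, 179, 179, 184, 180, 179, 179, 178, 178, 178, 179, 181, 184, 186, 187, 189, 191, 191, 190, 188, 187, 183, 188, 186, 186, 185, 185, 183, 181, 180, 178, 181]
-5.421110928831484
```

Emit:
servo_tool(fingers=[0.0, 0.0, 0.0, 0.0, 0.0, 0.0, 0.0, 0.0, 0.0, 0.0], linear=[[-0.0003, 0, 0], [-0.0006, 0, 0], [-0.0006, 0, 0], [-0.0006, 0, 0], [-0.0006, 0, 0], [-0.0006, 0, 0], [-0.0006, 0, 0], [-0.0006, 0, 0], [-0.0006, 0, 0], [-0.0006, 0, 0]], rotation=[[0, 0, 0], [0, 0, 0], [0, 0, 0], [0, 0, 0], [0, 0, 0], [0, 0, 0], [0, 0, 0], [0, 0, 0], [0, 0, 0], [0, 0, 0]])

```text
time: 26.65
tool_pos: [663.8, 183.6, 76.8]
tcp_rot: [-180.0, -0.0, 103.0]
ft_force: [1.9, -1.8, -1.2]
finger_gap: 0.1
grip_force: 1.4
```

Emit:
servo_tool(fingers=[0.0, 0.0, 0.0, 0.0, 0.0, 0.0, 0.0, 0.0, 0.0, 0.0], linear=[[0, 0, 0], [0, 0, 0], [0, 0, 0], [0, 0, 0], [0, 0, 0], [-0.003, 0, 0], [-0.006, 0, 0], [-0.008, 0, 0], [-0.008, 0, -0.02], [-0.008, 0, -0.045]], rotation=[[0, 0, 0], [0, 0, 0], [0, 0, 0], [0, 0, 0], [0, 0, 0], [0, 0, 0], [0, 0, 0], [0, 0, 0], [0, 0, 0], [0, 0, 0]])

```text
time: 27.65
tool_pos: [664.1, 175.3, 120.1]
tcp_rot: [-179.8, -0.0, 103.0]
ft_force: [-0.1, -0.2, 0.9]
finger_gap: -0.5
grip_force: 0.0
```

Emit:
servo_tool(fingers=[0.0, 0.0, 0.0, 0.0, 0.0, 0.0, 0.0, 0.0, 0.0, 0.0], linear=[[0, 0, 0], [0.02, 0, 0], [0.04, 0, 0], [0.06, 0, 0], [0.06, 0, 0], [0.06, 0, 0.02], [0.06, 0, 0.04], [0.06, 0, 0.044], [0.06, 0, 0.044], [0.06, 0, 0.044]], rotation=[[0, 0, 0], [0, 0, 0], [0, 0, 0], [0, 0, 0], [0, 0, 0], [0, 0, 0], [0, 0, 0], [0, 0, 0], [0, 0, 0], [0, 0, 0]])

```text
time: 28.65
tool_pos: [652.5, 234.5, 78.6]
tcp_rot: [180.0, 0.0, 103.1]
ft_force: [-0.2, 0.3, 0.5]
finger_gap: -0.0
grip_force: 0.0
```

```bash
python3 k.py
python3 - <<'E'
from h import *
plan((*G(80,-230),140,103.1))
E
```

```text
[  81.3 -179.4] Fy 0.33 Fx -0.15
top [360. 205.] [ 354.7 -241.6  101.1   52.3   44.4] G [-316.6 -575.6]
wrist [ 86. 125.] [561.  274.7 118.3  39.8 -76.8] G [   1.3 -119.5]
t 28.8 at [653.  234.5  79.3] [179.9  -0.  103. ] j6 2.0 F [ 0.5 -0.3 -0.3] gap 0.2
lin [-0.0505, -0.0017, -0.0607] rot [0.13, -0.0, -0.06]
```

Emit:
servo_tool(fingers=[0.0, 0.0, 0.0, 0.0, 0.0, 0.0, 0.0, 0.0, 0.0, 0.0], linear=[[-0.006, 0, 0], [-0.012, 0, 0], [-0.018, 0, 0], [-0.024, 0, 0], [-0.03, 0, 0], [-0.03, 0, 0], [-0.025, 0, -0.01], [-0.02, 0, -0.045], [0.0, -0.03, -0.05], [0.015, -0.06, -0.05]], rotation=[[0, 0, 0], [0, 0, 0], [0, 0, 0], [0, 0, 0], [0, 0, 0], [0, 0, 0], [0, 0, 0], [0, 0, 0], [0, 0, 0], [0, 0, 0]])

```text
time: 29.75
tool_pos: [591.2, 236.5, 130.9]
tcp_rot: [179.7, -0.0, 103.0]
ft_force: [0.2, -0.1, -0.7]
finger_gap: -0.0
grip_force: 0.0
```

Emit:
servo_tool(fingers=[0.065, 0.065, 0.065, 0.065, 0.065, 0.065], linear=[[0.014, -0.021, 0], [0.014, -0.021, 0], [0.014, -0.021, 0], [0.014, -0.021, 0], [0.014, -0.021, 0], [0.014, -0.021, 0]], rotation=[[0, 0, 0], [0, 0, 0], [0, 0, 0], [0, 0, 0], [0, 0, 0], [0, 0, 0]])

```text
time: 30.35
tool_pos: [567.3, 243.8, 127.7]
tcp_rot: [-180.0, 0.0, 103.0]
ft_force: [-0.3, -0.4, -0.0]
finger_gap: 65.1
grip_force: 0.0
```

```bash
python3 k.py
python3 - <<'E'
from h import *
plan((*G(0.7,-150),51,103.1))
E
```

```text
[   0.4 -151.1] Fy -0.31 Fx -0.36
top [361. 204.] [ 355.1 -241.7  100.4   53.1   42.7] G [-316.2 -575.8]
top [187. 146.] [555.7 290.   53.5  38.  -76.9] G [  -0.3 -103.4]
wrist [257. 160.] [560.2 274.9 117.8  39.3 -76.8] G [   0.6 -119.1]
t 30.4 at [567.  243.8 127.6] [-180.    0.  103.] j6 6.0 F [0.7 0.6 0.1] gap 65.5
lin [0.0009, 0.0005, 0.0766] rot [-0.01, 0.0, -0.09]
```

View pics/kw.png

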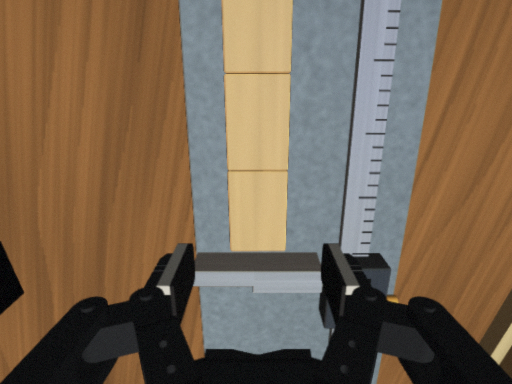

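Run:
```python
from h import *
s=pickle.load(open('pics/kw.png.pkl','rb'))
for p,z in(((257,73),58),((257,170),58),((257,251),58),((257,270),49),((257,253),18)): print(p,toG(onz(s,*p,z)))
print(ray(s,256,192)[0], toG(ray(s,256,192)[0]))
```

```text
(257, 73) [  0.6 -59.8]
(257, 170) [   0.5 -119. ]
(257, 251) [   0.3 -178.8]
(257, 270) [   0.3 -200.6]
(257, 253) [ 2.00e-01 -2.04e+02]
[548.79322621 326.15068914 250.48693356] [  1.1 -66.6]
```

The view shows three blanks in a row with seams at rows 73 and 170. The jaw face is now clear at y≈-201, about 21 mm behind the blank's end at row 250. I'll grip blank 3 high, so the fingertips clear the tray walls later.

Emit:
servo_tool(fingers=[0.065, 0.065, 0.065, 0.065, 0.03, 0.03, 0.03, 0.03, 0.03, 0.03], linear=[[0.001, 0.0005, 0.03], [0.001, 0.0005, 0.055], [0.001, 0.0005, 0.072], [0.001, 0.0005, 0.0765], [0.001, 0.0005, 0.0765], [0.001, 0.0005, 0.0765], [0.001, 0.0005, 0.0765], [0.001, 0.0005, 0.0765], [0.001, 0.0005, 0.04], [0.001, 0.0005, 0]], rotation=[[0, 0, 0], [0, 0, 0], [0, 0, 0], [0, 0, 0], [0, 0, 0], [0, 0, 0], [0, 0, 0], [0, 0, 0], [0, 0, 0], [0, 0, 0]], force=40)

```text
time: 31.45
tool_pos: [565.3, 244.7, 126.9]
tcp_rot: [-179.8, 0.0, 103.0]
ft_force: [1.4, 0.3, 0.1]
finger_gap: 39.4
grip_force: 41.0
```

```bash
cat >> h.py <<'E'
TC=np.array([583.7,-249.]);TA=np.radians(70.7);TY=np.array([np.cos(TA),np.sin(TA)]);TX=np.array([np.sin(TA),-np.cos(TA)])
def T(x,y): return TC+x*TX+y*TY
def toT(p): d=np.array(p[:2])-TC; return np.round([d@TX,d@TY],1)
E
python3 - <<'E'
from h import *
print(T(47,45),T(0,105),T(-47,45))
plan((*T(47,45),175,70.7)); print(r.sense()['grip_force'])
E
```

```text
[ 642.9317924  -222.06313364] [ 618.40401123 -149.90090008] [ 554.21450295 -190.99478072]
t 31.4 at [565.3 244.7 126.9] [-179.8    0.   103. ] j6 6.0 F [1.4 0.3 0.1] gap 39.4
lin [-0.4723, -0.0299, -0.0478] rot [-0.23, 0.09, 32.34]
41.04156732559204
```

Emit:
servo_tool(fingers=[0.03, 0.03, 0.03, 0.03, 0.03, 0.03, 0.03, 0.03, 0.03, 0.03], linear=[[-0.01, 0, -0.025], [-0.04, -0.002, -0.048], [-0.08, -0.005, -0.048], [-0.12, -0.008, -0.048], [-0.165, -0.01, -0.048], [-0.21, -0.013, -0.048], [-0.255, -0.016, -0.048], [-0.3, -0.019, -0.048], [-0.345, -0.022, -0.048], [-0.39, -0.025, -0.048]], rotation=[[0, 0, 0], [0, 0, 4], [0, 0, 8], [0, 0, 12], [0, 0, 16], [0, 0, 20], [0, 0, 24], [0, 0, 28], [0, 0, 32], [0, 0, 32.3]])

```text
time: 32.45
tool_pos: [630.7, -142.2, 176.5]
tcp_rot: [179.9, -0.0, 70.6]
ft_force: [0.8, 0.9, -0.6]
finger_gap: 39.3
grip_force: 41.1
```

Run:
```python
from h import *
plan((*T(47,45),175,70.7)); print(r.sense()['grip_force'])
```

```text
t 32.5 at [ 630.7 -142.2  176.5] [179.9  -0.   70.6] j6 2.0 F [ 0.8  0.9 -0.6] gap 39.3
lin [-0.0713, 0.038, 0.0015] rot [0.06, -0.01, -0.1]
41.07589602470398
```

Emit:
servo_tool(fingers=[0.03, 0.03, 0.03, 0.03, 0.03, 0.03, 0.03], linear=[[-0.03, 0.016, 0], [-0.06, 0.03, 0], [-0.072, 0.038, 0], [-0.072, 0.038, 0], [-0.072, 0.038, 0], [-0.072, 0.038, 0], [-0.072, 0.038, 0]], rotation=[[0, 0, 0], [0, 0, 0], [0, 0, 0], [0, 0, 0], [0, 0, 0], [0, 0, 0], [0, 0, 0]])

```text
time: 33.15
tool_pos: [642.9, -219.3, 175.9]
tcp_rot: [-180.0, -0.0, 70.8]
ft_force: [-0.8, -0.3, -0.8]
finger_gap: 39.5
grip_force: 41.1
```

Run:
```python
from meas import *
plan((*T(47,45),122.5,70.7)); print(r.sense()['grip_force'])
look('wrist',182,'w9')
```

```text
t 33.1 at [ 642.9 -219.3  175.9] [-180.    -0.    70.8] j6 -4.0 F [-0.8 -0.3 -0.8] gap 39.5
lin [-0.0026, 0.001, 0.0534] rot [-0.0, -0.02, 0.14]
41.07668995857239
wrist [258. 273.] [ 643.8 -216.9   60.2   39.2   70.8] G [ -29.4 -617.1]
```

View pics/w9.png

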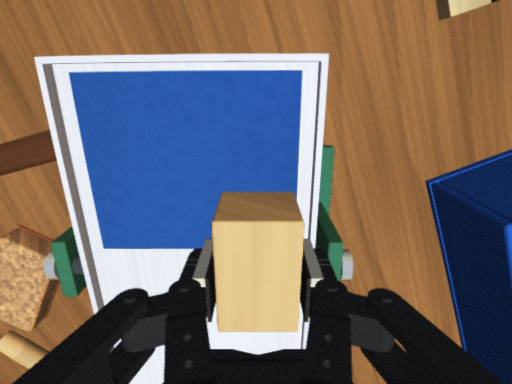

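The wrist view shows the held blank at (258,260) over the tray, the blue area spanning rows 70–248, and the right wall at about x=320. I'll check the tray frame against those edges.

Run:
```python
from h import *
s=pickle.load(open('pics/w9.png.pkl','rb'))
for p,z in(((105,248),88),((70,73),88),((300,70),88),((190,248),88),((328,54),98),((36,58),98)): print(p,toT(onz(s,*p,z)))
```

```text
(105, 248) [-73.9  11.2]
(70, 73) [-76.8 140.4]
(300, 70) [ 73.2 141.6]
(190, 248) [-6.6 11.8]
(328, 54) [ 88.5 150.4]
(36, 58) [-91.  149.1]
```

```bash
sed -i 's/^TC=np.array(\[583.7,-249.\])/TC=np.array([581.3,-252.1])/' h.py
python3 - <<'E'
from meas import *
plan((*T(46,49),122.5,70.7))
E
```

```text
t 33.2 at [ 642.9 -219.4  176. ] [180.   -0.   70.8] j6 -4.0 F [ 1.1  0.2 -0.3] gap 38.9
lin [-0.0022, -0.0013, 0.0535] rot [0.0, -0.01, 0.14]
```

Emit:
servo_tool(fingers=[0.03, 0.03, 0.03, 0.03, 0.03, 0.03, 0.03, 0.03], linear=[[-0.002, -0.001, 0.015], [-0.002, -0.001, 0.03], [-0.002, -0.001, 0.042], [-0.002, -0.001, 0.048], [-0.002, -0.001, 0.051], [-0.002, -0.001, 0.053], [-0.002, -0.001, 0.0535], [-0.002, -0.001, 0.0535]], rotation=[[0, 0, 0], [0, 0, 0], [0, 0, 0], [0, 0, 0], [0, 0, 0], [0, 0, 0], [0, 0, 0], [0, 0, 0]])

```text
time: 34.0
tool_pos: [641.8, -222.7, 123.8]
tcp_rot: [179.9, -0.0, 70.7]
ft_force: [-2.0, 0.4, 6.4]
finger_gap: 39.1
grip_force: 42.0
```

Emit:
servo_tool(fingers=[0.03, 0.045, 0.052, 0.052, 0.052, 0.052, 0.052, 0.052], linear=[[0, 0, 0.0005], [0, 0, 0.0005], [0, 0, 0.0005], [0, 0, 0.0], [0, 0, -0.01], [0, 0, -0.03], [0, 0, -0.06], [0, 0, -0.06]], rotation=[[0, 0, 0], [0, 0, 0], [0, 0, 0], [0, 0, 0], [0, 0, 0], [0, 0, 0], [0, 0, 0], [0, 0, 0]])

```text
time: 34.8
tool_pos: [643.7, -223.5, 188.8]
tcp_rot: [179.5, 0.0, 70.7]
ft_force: [1.0, 0.3, 1.3]
finger_gap: 51.8
grip_force: 0.0
```

Run:
```python
from meas import *
def lk(n,z,tag):
    s=snap(n,tag+'.png'); hsv=cv2.cvtColor(s['frame'],cv2.COLOR_RGB2HSV);H,S,V=[hsv[...,i].astype(int) for i in range(3)]
    for o in blob(s,(H<25)&(S>60)&(S<125)&(V>160),z,500 if n=='wrist' else 100):
        if o[1][2]<70 and 30<o[1][3]<50: print(n,o[0],o[1],'T',toT(o[1]))
lk('wrist',128,'w10'); 
plan((*G(0.5,-89.5),140,103.1),(*G(0.5,-89.5),51,103.1))
```

```text
wrist [ 21. 274.] [ 467.3 -209.9   69.8   35.7   42. ] T [-121.5    2.1]
wrist [254. 218.] [ 642.2 -222.7   58.2   39.4   70.6] T [47.8 47.9]
t 34.9 at [ 643.  -223.2  186.5] [179.6   0.   70.7] j6 -4.0 F [1.6 0.4 0.1] gap 52.0
lin [0.4679, -0.2587, 0.0446] rot [0.35, 0.13, -32.35]
lin [0.468, -0.2593, 0.1336] rot [0.35, 0.13, -32.35]
```

Emit:
servo_tool(fingers=[0.06, 0.065, 0.065, 0.065, 0.065, 0.065, 0.065, 0.065, 0.065, 0.065], linear=[[0.03, -0.016, 0], [0.07, -0.039, 0], [0.11, -0.061, 0], [0.15, -0.083, 0], [0.19, -0.105, 0], [0.23, -0.127, 0], [0.27, -0.149, 0], [0.31, -0.171, 0.01], [0.35, -0.194, 0.02], [0.39, -0.216, 0.03]], rotation=[[0, 0, -4], [0, 0, -8], [0, 0, -12], [0, 0, -16], [0, 0, -20], [0, 0, -24], [0, 0, -28], [0, 0, -32], [0, 0, -32.4], [0, 0, -32.4]])

```text
time: 35.85
tool_pos: [564.8, 218.7, 151.5]
tcp_rot: [-180.0, 0.0, 103.2]
ft_force: [1.1, 1.3, 0.1]
finger_gap: 65.2
grip_force: 0.0
```

Run:
```python
from meas import *
plan((*G(0.5,-89.5),130,103.1))
```

```text
t 35.9 at [564.8 218.7 151.5] [-180.     0.   103.2] j6 3.0 F [1.1 1.3 0.1] gap 65.2
lin [0.0854, 0.0082, 0.0215] rot [-0.03, 0.0, 0.06]
```

Emit:
servo_tool(fingers=[0.065, 0.065, 0.065, 0.065, 0.065, 0.065], linear=[[0.04, 0.003, 0.01], [0.075, 0.006, 0.02], [0.086, 0.007, 0.021], [0.086, 0.007, 0.021], [0.086, 0.007, 0.021], [0.086, 0.007, 0.021]], rotation=[[0, 0, 0], [0, 0, 0], [0, 0, 0], [0, 0, 0], [0, 0, 0], [0, 0, 0]])

```text
time: 36.45
tool_pos: [553.8, 300.9, 131.8]
tcp_rot: [180.0, 0.0, 103.1]
ft_force: [-0.3, -0.2, 1.3]
finger_gap: 65.2
grip_force: 0.0
```

Run:
```python
from meas import *
look('wrist',58,'w11');look('top',58,'t11'); plan((*G(0.5,-89.5),51,103.1))
s=pickle.load(open('pics/w11.png.pkl','rb'));f=s['frame'];hsv=cv2.cvtColor(f,cv2.COLOR_RGB2HSV).astype(int)
m=(hsv[...,0]<25)&(hsv[...,1]<125)&(hsv[...,2]>160)
for o in blob(s,m,58,500): print(o[0],o[1],toG(o[1]))
```

```text
wrist [256. 157.] [546.6 333.3 118.6  39.3 -76.8] G [  0.6 -59.2]
top [361. 205.] [ 355.1 -241.7  100.3   53.1   42.7] G [-316.2 -575.8]
top [166. 152.] [540.5 355.2  59.6  38.  -76.9] G [ -0.4 -36.5]
top [356. 109.] [ 666.2 -242.8   62.8   41.7   70.9] G [ -13.5 -647.4]
t 36.5 at [553.8 301.  131.8] [180.   0. 103.] j6 11.0 F [1.  0.8 0.2] gap 65.3
lin [0.0028, 0.0001, 0.0808] rot [0.04, 0.01, -0.06]
[256. 157.] [546.6 333.3 118.6  39.3 -76.8] [  0.6 -59.2]
```

Emit:
servo_tool(fingers=[0.065, 0.065, 0.065, 0.065, 0.03, 0.03, 0.03, 0.03, 0.03, 0.03], linear=[[0.003, 0, 0.03], [0.003, 0, 0.055], [0.003, 0, 0.075], [0.003, 0, 0.08], [0.003, 0, 0.08], [0.003, 0, 0.08], [0.003, 0, 0.08], [0.003, 0, 0.08], [0.003, 0, 0.04], [0.003, 0, 0]], rotation=[[0, 0, 0], [0, 0, 0], [0, 0, 0], [0, 0, 0], [0, 0, 0], [0, 0, 0], [0, 0, 0], [0, 0, 0], [0, 0, 0], [0, 0, 0]], force=40)

```text
time: 37.55
tool_pos: [551.1, 304.9, 130.9]
tcp_rot: [-179.8, 0.0, 103.1]
ft_force: [1.3, 0.7, -0.4]
finger_gap: 39.7
grip_force: 40.9
```

Run:
```python
from h import *
plan((*T(-46,49),175,70.7)); print(r.sense()['grip_force'])
```

```text
t 37.5 at [551.1 304.9 130.9] [-179.8    0.   103.1] j6 11.0 F [ 1.3  0.7 -0.4] gap 39.7
lin [-0.4833, -0.1099, -0.0436] rot [-0.18, 0.07, 32.45]
40.884668827056885
```

Emit:
servo_tool(fingers=[0.03, 0.03, 0.03, 0.03, 0.03, 0.03, 0.03, 0.03, 0.03, 0.03], linear=[[-0.01, 0, -0.025], [-0.04, -0.009, -0.045], [-0.08, -0.018, -0.045], [-0.12, -0.027, -0.045], [-0.165, -0.037, -0.045], [-0.21, -0.048, -0.045], [-0.255, -0.058, -0.045], [-0.3, -0.068, -0.045], [-0.345, -0.078, -0.045], [-0.39, -0.089, -0.045]], rotation=[[0, 0, 0], [0, 0, 4], [0, 0, 8], [0, 0, 12], [0, 0, 16], [0, 0, 20], [0, 0, 24], [0, 0, 28], [0, 0, 32], [0, 0, 32.4]])

```text
time: 38.55
tool_pos: [554.5, -96.4, 177.2]
tcp_rot: [179.9, -0.0, 70.6]
ft_force: [0.5, 0.1, -0.9]
finger_gap: 39.0
grip_force: 41.0
```

Run:
```python
from h import *
plan((*T(-46,49),175,70.7)); print(r.sense()['grip_force'])
```

```text
t 38.5 at [554.5 -96.4 177.2] [179.9  -0.   70.6] j6 4.0 F [ 0.5  0.1 -0.9] gap 39.0
lin [-0.089, 0.0308, 0.0022] rot [0.09, -0.03, -0.09]
40.972850918769836
```

Emit:
servo_tool(fingers=[0.03, 0.03, 0.03, 0.03, 0.03, 0.03, 0.03], linear=[[-0.03, 0.01, 0], [-0.06, 0.02, 0], [-0.085, 0.03, 0], [-0.088, 0.031, 0], [-0.088, 0.031, 0], [-0.088, 0.031, 0], [-0.088, 0.031, 0]], rotation=[[0, 0, 0], [0, 0, 0], [0, 0, 0], [0, 0, 0], [0, 0, 0], [0, 0, 0], [0, 0, 0]])

```text
time: 39.25
tool_pos: [554.8, -186.9, 176.4]
tcp_rot: [180.0, -0.0, 70.8]
ft_force: [0.0, 0.1, -1.5]
finger_gap: 39.4
grip_force: 41.0
```

```bash
cat >> meas.py <<'E'
def lk(n,z,tag):
    s=snap(n,tag+'.png'); hsv=cv2.cvtColor(s['frame'],cv2.COLOR_RGB2HSV);H,S,V=[hsv[...,i].astype(int) for i in range(3)]
    for o in blob(s,(H<25)&(S>60)&(S<125)&(V>160),z,500 if n=='wrist' else 100):
        if o[1][2]<70 and 30<o[1][3]<50: print(n,o[0],o[1],'T',toT(o[1]))
E
python3 - <<'E'
from meas import *
plan((*T(-46,49),124,70.7)); print(r.sense()['grip_force'])
lk('wrist',182,'w12')
E
```

```text
t 39.2 at [ 554.8 -186.9  176.4] [180.   -0.   70.8] j6 -4.0 F [ 0.   0.1 -1.5] gap 39.4
lin [-0.0038, 0.0006, 0.0524] rot [0.0, -0.02, 0.12]
40.97143828868866
wrist [258. 276.] [ 555.  -186.7   58.9   38.9   70.9] T [-46.4  53. ]
```

Blank centre is at T(-46.4, 53). I'll lower it 3 mm back and release.

Emit:
servo_tool(fingers=[0.03, 0.03, 0.03, 0.03, 0.03, 0.03, 0.03, 0.03], linear=[[-0.004, 0, 0.015], [-0.004, 0, 0.03], [-0.004, 0, 0.042], [-0.004, 0, 0.048], [-0.004, 0, 0.051], [-0.004, 0, 0.052], [-0.004, 0, 0.052], [-0.004, 0, 0.052]], rotation=[[0, 0, 0], [0, 0, 0], [0, 0, 0], [0, 0, 0], [0, 0, 0], [0, 0, 0], [0, 0, 0], [0, 0, 0]])

```text
time: 40.1
tool_pos: [553.6, -192.0, 124.7]
tcp_rot: [180.0, 0.0, 70.7]
ft_force: [0.1, 0.1, -0.2]
finger_gap: 39.0
grip_force: 40.9
```

Emit:
servo_tool(fingers=[0.045, 0.052, 0.052, 0.052, 0.052, 0.052, 0.052, 0.052, 0.052, 0.052], linear=[[0, 0, 0.0], [0, 0, 0.0], [0, 0, 0.0], [0, 0, -0.01], [0, 0, -0.03], [0, 0, -0.06], [0, 0, -0.06], [0, 0, -0.06], [0, 0, -0.06], [0, 0, -0.06]], rotation=[[0, 0, 0], [0, 0, 0], [0, 0, 0], [0, 0, 0], [0, 0, 0], [0, 0, 0], [0, 0, 0], [0, 0, 0], [0, 0, 0], [0, 0, 0]])

```text
time: 41.1
tool_pos: [552.6, -191.5, 183.1]
tcp_rot: [-179.9, -0.0, 70.7]
ft_force: [0.8, -0.4, -0.4]
finger_gap: 51.8
grip_force: 0.0
```

Run:
```python
from meas import *
lk('wrist',128,'w13'); plan((*G(0.5,-29.5),140,103.1))
```

```text
wrist [104. 273.] [ 437.4 -197.9   68.9   35.    42.3] T [-153.7    3.6]
wrist [260. 223.] [ 553.2 -193.1   58.6   39.3   70.8] T [-46.   46.4]
wrist [405. 222.] [ 641.8 -222.6   58.8   38.9   70.4] T [47.3 47.8]
t 41.1 at [ 552.7 -191.5  183.1] [-179.9   -0.    70.7] j6 -5.0 F [-0.3 -0.3  0.6] gap 52.3
lin [0.5185, -0.1947, 0.0436] rot [-0.11, -0.04, -32.36]
```

Emit:
servo_tool(fingers=[0.06, 0.065, 0.065, 0.065, 0.065, 0.065, 0.065, 0.065, 0.065, 0.065], linear=[[0.04, -0.015, 0], [0.085, -0.032, 0], [0.13, -0.049, 0], [0.175, -0.066, 0], [0.22, -0.083, 0], [0.265, -0.1, 0], [0.31, -0.117, 0], [0.355, -0.134, 0.01], [0.4, -0.15, 0.02], [0.44, -0.165, 0.03]], rotation=[[0, 0, -4], [0, 0, -8], [0, 0, -12], [0, 0, -16], [0, 0, -20], [0, 0, -24], [0, 0, -28], [0, 0, -32], [0, 0, -32.4], [0, 0, -32.4]])

```text
time: 42.15
tool_pos: [541.9, 280.2, 153.3]
tcp_rot: [-180.0, -0.0, 103.2]
ft_force: [1.1, -0.9, 0.4]
finger_gap: 64.8
grip_force: 0.0
```

Emit:
servo_tool(fingers=[0.065, 0.065, 0.065, 0.065, 0.065, 0.065], linear=[[0.04, 0.008, 0.01], [0.07, 0.014, 0.015], [0.082, 0.017, 0.021], [0.082, 0.017, 0.021], [0.082, 0.017, 0.021], [0.082, 0.017, 0.021]], rotation=[[0, 0, 0], [0, 0, 0], [0, 0, 0], [0, 0, 0], [0, 0, 0], [0, 0, 0]])

```text
time: 42.75
tool_pos: [541.1, 360.2, 133.6]
tcp_rot: [180.0, 0.0, 103.1]
ft_force: [-0.1, 0.7, 0.7]
finger_gap: 65.3
grip_force: 0.0
```

Run:
```python
from meas import *
look('wrist',58,'w14');look('top',58,'t14'); plan((*G(0.5,-29.5),51,103.1))
```

```text
wrist [256. 206.] [539.6 362.6  59.6  39.3 -77.1] G [  0.4 -29.1]
top [361. 204.] [ 355.1 -241.8  100.2   53.1   42.7] G [-316.3 -575.9]
top [348. 138.] [ 570.9 -211.8   62.1   38.9   69.9] G [ -99.3 -595.6]
top [356. 109.] [ 666.2 -242.8   62.8   41.7   70.9] G [ -13.5 -647.4]
top [136. 100.] [705.4 446.   76.1  50.9   1.3] G [180.8  14.6]
t 42.9 at [541.3 360.4 133.9] [180.   0. 103.] j6 16.0 F [ 0.2 -0.7 -0.7] gap 64.8
lin [0.0021, -0.0011, 0.0829] rot [0.04, 0.0, -0.05]
```

Emit:
servo_tool(fingers=[0.065, 0.065, 0.065, 0.065, 0.03, 0.03, 0.03, 0.03, 0.03, 0.03], linear=[[0.001, -0.001, 0.03], [0.001, -0.001, 0.055], [0.001, -0.001, 0.075], [0.001, -0.001, 0.082], [0.001, -0.001, 0.082], [0.001, -0.001, 0.082], [0.001, -0.001, 0.082], [0.001, -0.001, 0.082], [0.0, -0.001, 0.04], [-0.001, -0.001, 0]], rotation=[[0, 0, 0], [0, 0, 0], [0, 0, 0], [0, 0, 0], [0, 0, 0], [0, 0, 0], [0, 0, 0], [0, 0, 0], [0, 0, 0], [0, 0, 0]], force=40)

```text
time: 43.85
tool_pos: [538.8, 360.2, 133.2]
tcp_rot: [-179.8, 0.0, 103.2]
ft_force: [1.4, 1.2, 0.3]
finger_gap: 39.2
grip_force: 41.3
```

Run:
```python
from h import *
plan((*T(0,105),175,70.7)); print(r.sense()['grip_force'])
```

```text
t 43.9 at [538.8 360.2 133.2] [-179.8    0.   103.2] j6 16.0 F [1.4 1.2 0.3] gap 39.2
lin [-0.5173, -0.0417, -0.0415] rot [-0.14, 0.06, 32.45]
41.27795219421387
```

Emit:
servo_tool(fingers=[0.03, 0.03, 0.03, 0.03, 0.03, 0.03, 0.03, 0.03, 0.03, 0.03], linear=[[-0.01, 0, -0.025], [-0.045, -0.003, -0.042], [-0.09, -0.007, -0.042], [-0.135, -0.01, -0.042], [-0.18, -0.014, -0.042], [-0.225, -0.018, -0.042], [-0.27, -0.022, -0.042], [-0.315, -0.025, -0.042], [-0.36, -0.029, -0.042], [-0.4, -0.032, -0.042]], rotation=[[0, 0, 0], [0, 0, 4], [0, 0, 8], [0, 0, 12], [0, 0, 16], [0, 0, 20], [0, 0, 24], [0, 0, 28], [0, 0, 32], [0, 0, 32.4]])

```text
time: 44.85
tool_pos: [600.1, -38.3, 176.3]
tcp_rot: [179.9, -0.0, 70.6]
ft_force: [-0.2, -0.4, -0.4]
finger_gap: 39.3
grip_force: 41.3
```

Run:
```python
from h import *
plan((*T(0,105),175,70.7)); print(r.sense()['grip_force'])
```

```text
t 44.9 at [600.1 -38.3 176.3] [179.9  -0.   70.6] j6 11.0 F [-0.2 -0.4 -0.4] gap 39.3
lin [-0.1029, 0.0531, 0.0013] rot [0.1, -0.03, -0.12]
41.26276195049286
```

Emit:
servo_tool(fingers=[0.03, 0.03, 0.03, 0.03, 0.03, 0.03, 0.03, 0.03], linear=[[-0.035, 0.018, 0], [-0.07, 0.036, 0], [-0.095, 0.048, 0], [-0.102, 0.053, 0], [-0.102, 0.053, 0], [-0.102, 0.053, 0], [-0.102, 0.053, 0], [-0.102, 0.053, 0]], rotation=[[0, 0, 0], [0, 0, 0], [0, 0, 0], [0, 0, 0], [0, 0, 0], [0, 0, 0], [0, 0, 0], [0, 0, 0]])

```text
time: 45.65
tool_pos: [616.1, -148.7, 175.4]
tcp_rot: [180.0, -0.0, 70.8]
ft_force: [0.5, 0.1, -0.9]
finger_gap: 39.6
grip_force: 41.3
```

Run:
```python
from meas import *
plan((*T(0,105),123.5,70.7)); print(r.sense()['grip_force'])
lk('wrist',182,'w15');lk('wrist',128,'w15b')
```

```text
t 45.6 at [ 616.1 -148.7  175.4] [180.   -0.   70.8] j6 1.0 F [ 0.5  0.1 -0.9] gap 39.6
lin [-0.0041, 0.0013, 0.0519] rot [0.0, -0.01, 0.14]
41.27887666225433
wrist [261. 287.] [ 615.3 -150.1   66.6   48.3   71.7] T [ -1.6 107.5]
```

Emit:
servo_tool(fingers=[0.03, 0.03, 0.03, 0.03, 0.03, 0.03, 0.03, 0.03], linear=[[-0.002, 0.001, 0.015], [-0.002, 0.001, 0.03], [-0.002, 0.001, 0.042], [-0.002, 0.001, 0.048], [-0.002, 0.001, 0.051], [-0.002, 0.001, 0.0515], [-0.002, 0.001, 0.052], [-0.002, 0.001, 0.052]], rotation=[[0, 0, 0], [0, 0, 0], [0, 0, 0], [0, 0, 0], [0, 0, 0], [0, 0, 0], [0, 0, 0], [0, 0, 0]])

```text
time: 46.55
tool_pos: [616.5, -152.4, 123.6]
tcp_rot: [180.0, 0.0, 70.7]
ft_force: [-0.4, -0.1, -1.3]
finger_gap: 39.1
grip_force: 41.3
```

Emit:
servo_tool(fingers=[0.045, 0.052, 0.052, 0.052, 0.052, 0.052, 0.052, 0.052, 0.052, 0.052], linear=[[0, 0, 0.0], [0, 0, 0.0], [0, 0, 0.0], [0, 0, -0.01], [0, 0, -0.03], [0, 0, -0.06], [0, 0, -0.08], [0, 0, -0.08], [0, 0, -0.08], [0, 0, -0.08]], rotation=[[0, 0, 0], [0, 0, 0], [0, 0, 0], [0, 0, 0], [0, 0, 0], [0, 0, 0], [0, 0, 0], [0, 0, 0], [0, 0, 0], [0, 0, 0]])

```text
time: 47.55
tool_pos: [615.6, -152.1, 202.0]
tcp_rot: [-179.9, 0.0, 70.7]
ft_force: [-0.8, 0.9, 1.2]
finger_gap: 52.1
grip_force: 0.0
```

Run:
```python
from meas import *
lk('wrist',128,'w16')
l=T(0,-176); print(l)
plan((*l,190,70.7))
```

```text
wrist [259. 210.] [ 616.8 -151.6   58.9   39.3   70.7] T [  0.3 106.6]
[ 523.12946688 -418.20896748]
t 47.6 at [ 615.5 -152.   201.7] [-179.9    0.    70.7] j6 1.0 F [-0.4  0.3  0.7] gap 52.0
lin [-0.2817, 0.0006, 0.0117] rot [-0.15, 0.0, 0.04]
```

View pics/w16.png

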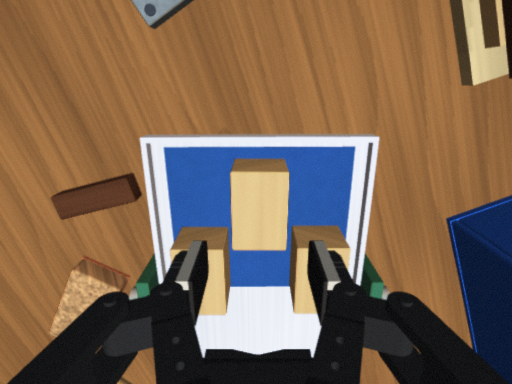

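The view shows all three blanks in the blue half in separate lanes: middle (260,205), left (205,265), right (320,265). Next I go over the orange lip with closed fingers and push it down.

Emit:
servo_tool(fingers=[0.0, 0.0, 0.0, 0.0, 0.0, 0.0, 0.0, 0.0, 0.0, 0.0], linear=[[-0.02, 0, 0], [-0.06, 0, 0], [-0.1, 0, 0], [-0.145, 0, 0], [-0.19, 0, 0], [-0.235, 0, 0], [-0.27, 0, 0], [-0.284, 0, 0], [-0.284, 0, 0.02], [-0.284, 0, 0.035]], rotation=[[0, 0, 0], [0, 0, 0], [0, 0, 0], [0, 0, 0], [0, 0, 0], [0, 0, 0], [0, 0, 0], [0, 0, 0], [0, 0, 0], [0, 0, 0]])

```text
time: 48.6
tool_pos: [522.2, -420.1, 166.4]
tcp_rot: [-179.9, -0.1, 70.7]
ft_force: [-0.4, 0.2, -0.6]
finger_gap: -0.4
grip_force: 0.0
```

Emit:
servo_tool(fingers=[0.0, 0.0, 0.0, 0.0], linear=[[0, 0, 0.005], [0, 0, 0.01], [0, 0, 0.01], [0, 0, 0.01]], rotation=[[0, 0, 0], [0, 0, 0], [0, 0, 0], [0, 0, 0]])

```text
time: 49.0
tool_pos: [523.2, -420.1, 159.0]
tcp_rot: [180.0, 0.0, 70.8]
ft_force: [-0.5, 0.8, 0.3]
finger_gap: 0.1
grip_force: 0.0
```

Run:
```python
from meas import *
print(toT(r.sense()['tool_pos']))
s=snap('wrist','w17.png'); hsv=cv2.cvtColor(s['frame'],cv2.COLOR_RGB2HSV);H,S,V=[hsv[...,i].astype(int) for i in range(3)]
for o in blob(s,(H<18)&(S>200)&(V>180),124,500): print(o[0],o[1],toT(o[1]))
plan((*T(0,-180),70,70.7))
```

```text
[   0.7 -177.8]
[259. 226.] [ 526.3 -414.1  118.3   43.   -19. ] [   1.6 -171.1]
t 49.0 at [ 523.2 -420.3  159.3] [179.9   0.   70.8] j6 -24.0 F [-0.9  0.6  0.4] gap 0.3
lin [-0.002, -0.0009, 0.0893] rot [0.07, 0.03, 0.08]
```

View pics/w17.png

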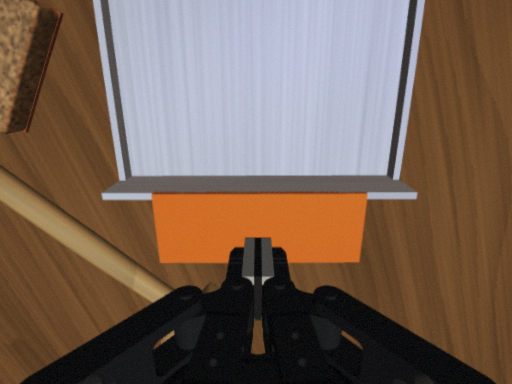

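The lip fills (155–365, 193–263) and the fingertips stand over its middle-outer part. I'll shift 4 mm inward and push down slowly.

Emit:
servo_tool(fingers=[0.0, 0.0, 0.0, 0.0, 0.0, 0.0, 0.0, 0.0, 0.0, 0.0], linear=[[0.004, -0.001, 0.007], [0.004, -0.001, 0.013], [0.004, -0.001, 0.017], [0.004, -0.001, 0.021], [0.004, -0.001, 0.026], [0.004, -0.001, 0.031], [0.004, -0.001, 0.036], [0.004, -0.001, 0.041], [0.004, -0.001, 0.046], [0.004, -0.001, 0.051]], rotation=[[0, 0, 0], [0, 0, 0], [0, 0, 0], [0, 0, 0], [0, 0, 0], [0, 0, 0], [0, 0, 0], [0, 0, 0], [0, 0, 0], [0, 0, 0]])

```text
time: 50.05
tool_pos: [523.1, -416.5, 106.9]
tcp_rot: [180.0, 0.0, 70.7]
ft_force: [-0.2, -3.9, 4.2]
finger_gap: 0.7
grip_force: 2.4
```

Emit:
servo_tool(fingers=[0.0, 0.0, 0.0, 0.0, 0.0, 0.0, 0.0, 0.0, 0.0], linear=[[0, 0, 0.005], [0, 0, 0.01], [0, 0, 0.015], [0, 0, 0.02], [0, 0, 0.025], [0, 0, 0.029], [0, 0, 0.031], [0, 0, 0.031], [0, 0, 0.031]], rotation=[[0, 0, 0], [0, 0, 0], [0, 0, 0], [0, 0, 0], [0, 0, 0], [0, 0, 0], [0, 0, 0], [0, 0, 0], [0, 0, 0]])

```text
time: 50.95
tool_pos: [522.6, -415.9, 75.6]
tcp_rot: [-179.9, -0.0, 70.7]
ft_force: [-0.2, -0.1, -0.1]
finger_gap: 0.1
grip_force: 0.0
```

Emit:
servo_tool(fingers=[0.0, 0.0, 0.0, 0.0, 0.0, 0.0], linear=[[0, 0, 0.001], [0, 0, 0.002], [0, 0, 0.003], [0, 0, 0.004], [0, 0, 0.004], [0, 0, 0.004]], rotation=[[0, 0, 0], [0, 0, 0], [0, 0, 0], [0, 0, 0], [0, 0, 0], [0, 0, 0]])

```text
time: 51.55
tool_pos: [523.1, -416.4, 72.4]
tcp_rot: [180.0, 0.0, 70.7]
ft_force: [0.6, -0.3, 2.5]
finger_gap: -0.0
grip_force: 1.3
```

Run:
```python
from meas import *
s=snap('scene','s18.png'); a=cv2.imread('pics/s18.png')[190:310,60:220]; cv2.imwrite('pics/s18b.png',cv2.resize(a,(800,600),interpolation=cv2.INTER_CUBIC))
plan()
```

```text
t 51.6 at [ 523.1 -416.4   72.4] [180.    0.   70.7] j6 -24.0 F [ 0.6 -1.1  2.2] gap 0.3
```

View pics/s18b.png

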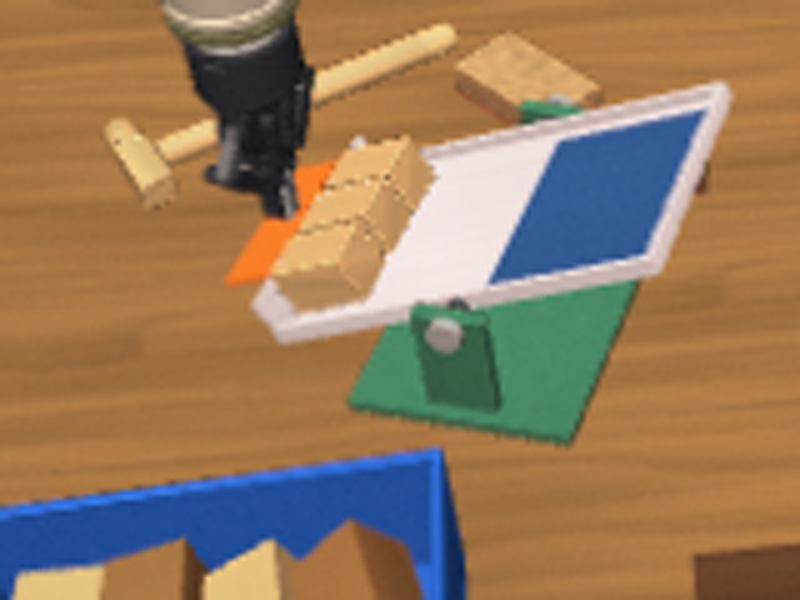

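The view shows all three blanks side by side against the end stop, at about (340,220). I'll press further to reach the hard stop.

Emit:
servo_tool(fingers=[0.0, 0.0, 0.0, 0.0, 0.0, 0.0], linear=[[0, 0, 0.001], [0, 0, 0.002], [0, 0, 0.003], [0, 0, 0.003], [0, 0, 0.003], [0, 0, 0.003]], rotation=[[0, 0, 0], [0, 0, 0], [0, 0, 0], [0, 0, 0], [0, 0, 0], [0, 0, 0]])

```text
time: 52.2
tool_pos: [523.7, -417.6, 71.6]
tcp_rot: [179.9, 0.1, 70.7]
ft_force: [-3.6, -0.0, 12.4]
finger_gap: -0.3
grip_force: 6.0
```

Emit:
servo_tool(fingers=[0.0, 0.0, 0.0, 0.0, 0.0], linear=[[0, 0, 0.001], [0, 0, 0.001], [0, 0, 0.001], [0, 0, 0.001], [0, 0, 0.001]], rotation=[[0, 0, 0], [0, 0, 0], [0, 0, 0], [0, 0, 0], [0, 0, 0]])

```text
time: 52.7
tool_pos: [523.9, -418.2, 71.3]
tcp_rot: [179.8, 0.2, 70.7]
ft_force: [-5.2, -0.5, 16.1]
finger_gap: 0.1
grip_force: 7.5
```

The tray is hard against its stop: the force climbs with almost no motion. I'll retreat straight up and check.

Emit:
servo_tool(fingers=[0.0, 0.0, 0.0, 0.0, 0.0, 0.0, 0.0, 0.0, 0.0, 0.0], linear=[[0, 0, -0.005], [0, 0, -0.015], [0, 0, -0.04], [0, 0, -0.08], [0, 0, -0.12], [0, 0, -0.16], [0, 0, -0.18], [0, 0, -0.18], [0, 0, -0.18], [0, 0, -0.18]], rotation=[[0, 0, 0], [0, 0, 0], [0, 0, 0], [0, 0, 0], [0, 0, 0], [0, 0, 0], [0, 0, 0], [0, 0, 0], [0, 0, 0], [0, 0, 0]])

```text
time: 53.7
tool_pos: [522.3, -415.5, 245.9]
tcp_rot: [-179.8, -0.1, 70.7]
ft_force: [-0.3, -0.1, -0.7]
finger_gap: -0.1
grip_force: 0.0
```

Run:
```python
from meas import *
s=snap('scene','s19.png'); cv2.imwrite('pics/s19b.png',cv2.resize(cv2.imread('pics/s19.png'),(800,600),interpolation=cv2.INTER_CUBIC))
plan()
```

```text
t 53.8 at [ 522.2 -415.5  245.7] [-1.798e+02 -1.000e-01  7.070e+01] j6 -24.0 F [ 0.7  0.7 -0.7] gap -0.0
```

View pics/s19b.png

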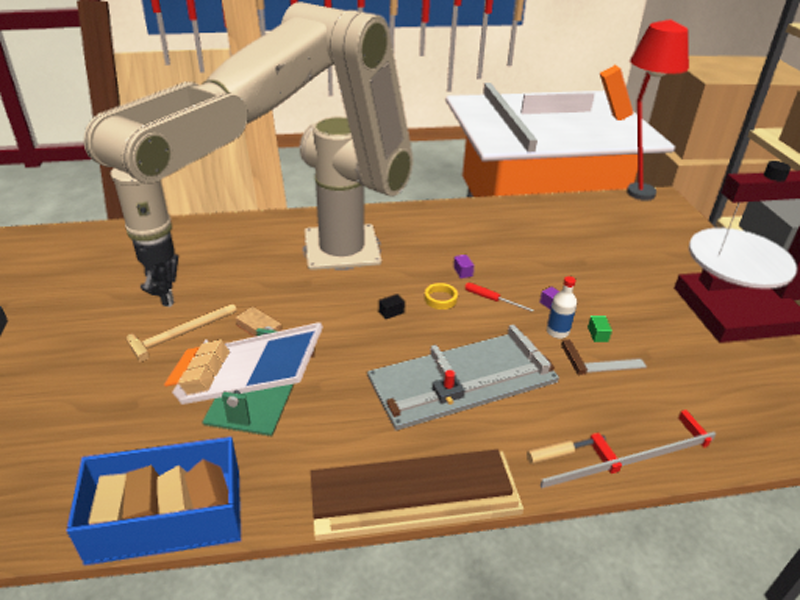

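The tray is tipped with the blanks at the stop, at about (203,365). The caliper is empty, the other things have not moved, and the arm is clear.

```bash
python3 -c "
from bench import r
print(r.hand_in())"
```

```text
the job is handed in; nothing more can be done
None
```

I handed the job in at about 54 s: all three blanks were laid in one row, held snug in the caliper under a gentle press, moved to the tray's blue half, and slid to the end stop when I tipped the tray fully and left it tipped.

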